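Bed two oil bottles in a presentation tray, necks in the notches, labels up

TASK

Pack the two glass oil bottles standing beside the wooden tray (not the samples at the back of the table): lay each one on the bed cut to its length, neck in the notch of the neck board, label facing straight up and foot pushed right back against the heel board. Lay them in gently, without dropping or banging them, and leave the tape rolls, marker, carton and keys where they are.

Things in the scene. Friction and masses are not known exactly. Their poses are not given: they have to be found in the camera images.
- long_bottle: the larger glass oil bottle: green, black screw cap, 196 mm tall, body 58 mm in diameter up to 116 mm from the foot, then a shoulder narrowing to the neck (25 mm) at 171 mm; the cap is the top 25 mm, 30 mm in diameter. 0.2 to 0.45 kg. Origin: centre of the foot. z points from foot to cap; its -y axis points out through the middle of its one paper label
- short_bottle: the smaller glass oil bottle: olive-yellow, yellow screw cap, 167 mm tall, body 52 mm in diameter up to 99 mm from the foot, then a shoulder narrowing to the neck (25 mm) at 145 mm; the cap is the top 21 mm, 30 mm in diameter. 0.15 to 0.35 kg. Origin: centre of the foot. z points from foot to cap; its -y axis points out through the middle of its one paper label
- long_bottle_cap (a point): centre of the flat top of the larger bottle's cap
- short_bottle_cap (a point): centre of the flat top of the smaller bottle's cap
- tray: open pale wooden tray, fixed, 260 x 176 mm, floor 8 mm thick, walls 8 mm, two bottle beds along its x. Origin: under it on the table; x points from the heel board (solid end wall, inner face at x = -0.117, top 38 mm up) to the neck-end wall (hand hole, inner face at x = 0.125, top 42 mm up); side walls 38 mm high. Long bed at y = +0.042, short bed at y = -0.042
- long_bed (a point): where the larger bottle's origin belongs: on the heel board's inner face, 45.5 mm above the table, the height of the bottle's axis as it lies on this bed's two rails (34 mm clear between them, tops 22 mm above the table); axes as the tray's
- short_bed (a point): where the smaller bottle's origin belongs: on the heel board's inner face, 41.7 mm above the table, the height of the bottle's axis as it lies on this bed's two rails (34 mm clear between them, tops 22 mm above the table); axes as the tray's
- long_notch (a point): middle of the notch in the long bed's neck board, on the axis of a bedded bottle, 161.5 mm from the heel board. The board is 7 mm thick; its notch is open at the top, 42 mm wide, its bottom 18 mm below this point, its two 17 mm wide posts end 7 mm above it
- short_notch (a point): middle of the notch in the short bed's neck board, on the axis of a bedded bottle, 135.5 mm from the heel board. The board is 7 mm thick; its notch is open at the top, 42 mm wide, its bottom 18 mm below this point, its two 17 mm wide posts end 7 mm above it
- masking_tape: flat roll of cream masking tape, 100 mm across and 25 mm high, a bystander; origin at the centre of its underside
- brown_tape: roll of brown packing tape, 120 mm across and 48 mm high, a bystander; origin at the centre of its underside
- marker: white marker pen with a black cap lying on the table, 135 x 17 mm, a bystander; origin under its middle
- carton: small closed brown carton, 65 x 100 x 61 mm, a bystander; origin at the centre of its underside
- key_bunch: bunch of keys lying flat, 94 x 118 mm, a bystander; origin under its middle
Not all that is in view belongs to the job. Leave any blue look-alike of the long_bottle alone.

How it is judged (in metres and radians):
At the end, for the whole second after the job is handed in: both bottles lie at rest on their own beds, caps toward the neck boards, along the bed within 6 degrees, on its axis within 8 mm, feet within 6 mm of the heel board, label's middle facing up within 25 degrees (x of long_bottle in the frame of long_bed between -0.005 and 0.006 m and y of long_bottle in the frame of long_bed between -0.008 and 0.008 m and z of long_bottle in the frame of long_bed between -0.008 and 0.008 m and x of long_bottle_cap in the frame of long_bed above 0.1 m and angle between the z axis of each of long_bottle, short_bottle and the x axis of tray, either way round below 0.1 rad and angle between each of long_bottle, short_bottle's own y axis and vertical above 2.7016 rad and linear speed of each of long_bottle, short_bottle below 0.02 m/s and angular speed of each of long_bottle, short_bottle below 0.15 rad/s and x of short_bottle in the frame of short_bed between -0.005 and 0.006 m and y of short_bottle in the frame of short_bed between -0.008 and 0.008 m and z of short_bottle in the frame of short_bed between -0.008 and 0.008 m and x of short_bottle_cap in the frame of short_bed above 0.1 m); the robot touches nothing.
It fails at once if the larger bottle falls (while slanting, with its cap more than 60 mm above the table and no finger on it, it turns faster than 2 rad/s) or strikes the tray harder than 60 N (contact force between long_bottle and tray above 60 N or (contact force between long_bottle and the fingers below 0.2 N and angular speed of long_bottle above 2 rad/s and angle between long_bottle's own z axis and vertical above 0.3 rad and height (world z) of long_bottle_cap above 0.06 m)).
It fails at once if the smaller bottle falls (while slanting, with its cap more than 60 mm above the table and no finger on it, it turns faster than 2 rad/s) or strikes the tray harder than 60 N (contact force between short_bottle and tray above 60 N or (contact force between short_bottle and the fingers below 0.2 N and angular speed of short_bottle above 2 rad/s and angle between short_bottle's own z axis and vertical above 0.3 rad and height (world z) of short_bottle_cap above 0.06 m)).
It fails at once if a tape roll, the marker, the carton or the keys are moved more than 3 cm (distance of any of masking_tape, brown_tape, marker, carton, key_bunch from where it was at the start of the episode above 0.03 m).
It also fails if it takes over 64 s, if anything falls off the work surface, if the arm or the gripper's body presses on something with over 40 N, if the wrist force passes 120 N, or if a joint passes its speed limit or range.

ROBOT

A 6-joint arm with a two-finger parallel gripper is mounted at the origin on a cart in front of the work surface, level with it; the furniture and walls round the work are solid. World frame = base frame: x ahead of the robot, y to its left, z up, the work surface at z = 0. Lengths are in mm, angles in rad, forces in N, time in s.
With the tool pointing down it reaches from about 275 to 750 mm from the base axis. Payload 10.2 kg.
Tool frame: the origin (TCP) lies midway between the tips of the shut fingers; the grasp point (between the pads) lies 19 mm behind it; z points along the fingers, y is the line along which they close (so a half turn about z gives the same grasp; the last joint's range is limited). The gripper opens to 85 mm and grips with 20 to 120 N. Pads are 22 mm wide; open, the fingers measure 114 mm over their backs; the gripper's body (76 mm by 85 mm) begins 54 mm behind the grasp point. The pads swing forward as they close: fully open they stand 13 mm farther back than shut.
Start: joints at [-1.494, 0.313, 1.498, -0, 1.331, -0.223], TCP at [155.035, -501.593, 231.294] pointing down, gripper open.
Joint ranges: [-2.94, 2.94], [-0.97, 2.17], [0.19, 2.56], [-1.23, 4.37], [0.02, 3.11], [-2.88, 2.88]. Speed limits (rad/s): [2.39, 2.39, 3.01, 3.14, 3.14, 3.14].

INTERFACE

Orientations are given as a unit quaternion [w, x, y, z].
In Python, from rig import ctrl, capture, camera_info gives the robot as it stands.
- The arm moves only by the tool apply_moves, never from a script. Its argument "targets" is a list of rows, each a list of 3 entries, a list of its own where there are three numbers: the finger opening in mm, from 0 to 85.4, then the shift along the world's x, y, z in mm, then the turn, a rotation vector about the world's x, y, z in degrees. In form: [[grip, [dx, dy, dz], [rx, ry, rz]], ...]. A call has 1 to 20 rows; each row is the pose to reach, as a shift and turn from the pose commanded when the call began; what a row does not reach only later rows make up. A row lasts 1/10 s, in which the tool goes at most 50 mm and 8.59 degrees, less where a joint would pass 70% of its speed; a pose out of reach is approached as far as the arm can. A call with a gripper value outside its range is refused whole. The fingers move at their own pace and stop on an object; "squeeze" is the grip in N (left out, the last holds). Time passes only in rows, so rows that repeat a pose let the fingers close. It gives the time, the measured TCP pose, the force, the opening and the grip force at its end, in the units of the state.
- ctrl.sense(): the state, without advancing time (a new reading comes with each control period).
- capture(name): name is "scene" or "top"; returns (picture, depth): 400x640x3 uint8, blue, green, red; 400x640 float32, mm along the optical axis (not along the pixel's ray), 0 where there is no reading.
- camera_info(name): a dict with "vfov" (degrees; the focal length in pixels is half the picture's height over the tangent of half this angle, whatever the lens; pixels are square), "cx", "cy" (the principal point, pixels), "extrinsics" (4x4, takes a point from camera to world coordinates). Camera axes: x right, y down, z forward; pixel columns grow to the right and rows downward; lengths in mm; the calibration is good to about 2 mm. A picture is of the moment at which its call begins. camera_info takes no time and is no camera call.
- ctrl.finish_job(): hands the job in; it is judged then, once.
The state is a dict: "time_s": time; "joints": joint angles; "dq": joint speeds; "tau": joint torques, N m; "eef_pos": TCP position; "ee_rot": TCP orientation; "force": force on the tool from outside, world axes, zero at the start; "wrist_torque": the same for the moment, N m; "grip_width": opening from 0.0 (shut) to 1.0 (fully open); "grip_force": force on a finger pad.
Only numpy, scipy, OpenCV 4.12 (cv2) and the standard library are available. Lean on these libraries where they do the work, as an engineer would, in place of code of your own. Each camera call takes 0.05 s, during which the arm holds its last target. There are 200 camera calls.

## Working session

There is one attempt and no reset: what is moved stays moved. The work goes in short steps, Python scripts to look and compute and a tool call to move; the robot and the scene stay as the last step left them, time stands still between calls to the robot, and variables do not carry over. Pictures are saved under pics/ and viewed, at most 10 in all, crops included, and the job is handed in when it is done.

Besides the shell and the picture viewer there is one more tool, called after ">>>" by a JSON object that holds its "name" and its "arguments". apply_moves: Moves the arm, as the interface text tells. Its arguments: {"type":"object","properties":{"targets":{"type":"array","items":{"type":"array"}},"squeeze":{"type":"number"}},"required":["targets"]}

```bash
mkdir -p pics; ls; cat > h.py <<'E'
import numpy as np, cv2
from rig import ctrl, capture, camera_info
def cam(n):
    c=camera_info(n); f=200/np.tan(np.radians(c['vfov'])/2); return f,c['cx'],c['cy'],np.array(c['extrinsics'])
def ray(n,u,v):
    f,cx,cy,E=cam(n); d=E[:3,:3]@np.array([(u-cx)/f,(v-cy)/f,1]); return E[:3,3],d
def onz(n,u,v,z):
    o,d=ray(n,u,v); return o+d*(z-o[2])/d[2]
def pts(n,dep):
    f,cx,cy,E=cam(n); v,u=np.mgrid[0:400,0:640]
    P=np.stack([(u-cx)/f*dep,(v-cy)/f*dep,dep],-1); return P@E[:3,:3].T+E[:3,3]
def proj(n,p):
    f,cx,cy,E=cam(n); q=E[:3,:3].T@(np.array(p)-E[:3,3]); return f*q[0]/q[2]+cx,f*q[1]/q[2]+cy
E
python3 - <<'E'
from h import *
for n in('scene','top'):
    p,d=capture(n); cv2.imwrite(f'pics/{n}0.png',p); np.save(f'{n}0.npy',d); print(n,camera_info(n))
print(ctrl.sense())
E
```

```text
pics
scene {'vfov': 53.028281179215156, 'cx': 317.82250788006013, 'cy': 202.343489975217, 'extrinsics': array([[ 4.67918282e-01, -4.66876358e-01,  7.50385866e-01,
        -4.52648959e+02],
       [-8.83767669e-01, -2.49765369e-01,  3.95691760e-01,
        -6.22106205e+02],
       [ 2.68127470e-03, -8.48318176e-01, -5.29480013e-01,
         8.45918079e+02],
       [ 0.00000000e+00,  0.00000000e+00,  0.00000000e+00,
         1.00000000e+00]])}
top {'vfov': 50.88044794223401, 'cx': 312.1099655604561, 'cy': 202.53284950080175, 'extrinsics': array([[-7.26933303e-02, -8.91100965e-01,  4.47945030e-01,
        -1.26580738e+02],
       [-9.97332742e-01,  6.79032890e-02, -2.67683560e-02,
        -5.52168174e+01],
       [-6.56363294e-03, -4.48696126e-01, -8.93660285e-01,
         1.56429575e+03],
       [ 0.00000000e+00,  0.00000000e+00,  0.00000000e+00,
         1.00000000e+00]])}
{'time_s': 0.1, 'joints': array([-1.49439892e+00,  3.13370477e-01,  1.49833546e+00,  1.52566268e-05,
        1.33102083e+00, -2.23402579e-01]), 'dq': array([ 0.00018116, -0.00135519, -0.00067145,  0.00188798,  0.0024362 ,
        0.00033971]), 'tau': array([ 2.70851619e-03, -4.12897539e+01, -2.60139531e+01, -2.14798861e-04,
        3.04343237e-03, -1.02658841e-06]), 'eef_pos': array([ 155.02095385, -501.35530989,  230.81402794]), 'ee_rot': array([-5.64980027e-04,  9.88786130e-01,  1.49337426e-01,  4.90315504e-05]), 'force': array([-0.61033468,  0.20407375,  0.88501716]), 'wrist_torque': array([ 0.00152938,  0.02812935, -0.01136891]), 'grip_force': 0.0, 'grip_width': 1.0031058015786272}
```

View pics/scene0.png

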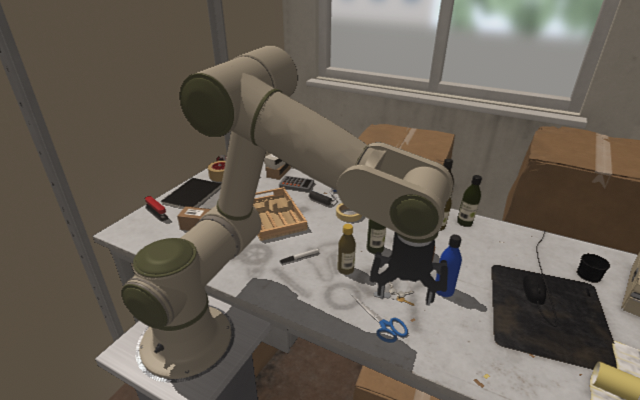

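View pics/top0.png

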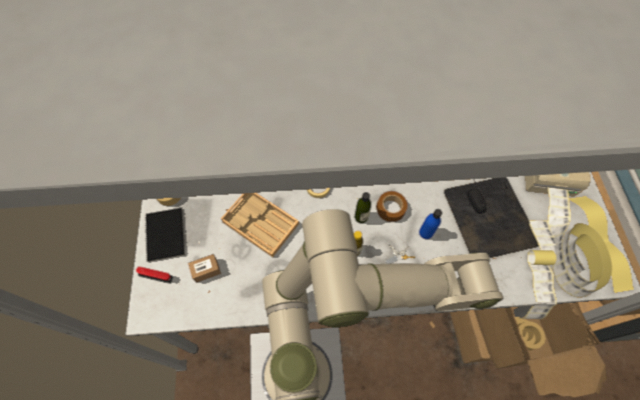

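The scene view shows the olive bottle with a yellow cap at (347,250), a dark green one at (377,232) behind the wrist, and the blue look-alike at (450,268). Two samples stand at the back, at (468,200) and (447,190), and the tray is at (275,215). In the top view the tray is at (260,222), the green bottle at (362,207) and the yellow cap at (358,240). The green bottle beside the olive one should be long_bottle, since the others are at the back or blue. I'll confirm that in one crop.

```bash
python3 - <<'E'
from h import *
s=cv2.imread('pics/scene0.png');t=cv2.imread('pics/top0.png')
a=cv2.resize(s[165:305,230:490],None,fx=3,fy=3,interpolation=cv2.INTER_CUBIC)[:, :780]
b=cv2.resize(t[180:270,200:460],(780,180*1),interpolation=cv2.INTER_CUBIC) if 0 else cv2.resize(t[185:260,210:400],(456,180),interpolation=cv2.INTER_CUBIC)
b=cv2.copyMakeBorder(b,0,0,0,780-456,cv2.BORDER_CONSTANT)
cv2.imwrite('pics/c1.png',np.vstack([a,b]))
for n,im in(('scene',s),('top',t)):
    d=np.load(f'{n}0.npy'); P=pts(n,d)
    for (u,v) in ([(347,230),(347,252),(377,235),(377,222),(450,240),(468,200),(447,190),(300,255),(250,260)] if n=='scene' else [(358,240),(362,215),(367,195),(430,225),(260,222),(200,300),(393,206),(318,190),(204,268)]):
        print(n,u,v,P[v,u].round(0), d[v,u].round())
E
```

```text
scene 347 230 [ 419. -258.  165.] 1159.0
scene 347 252 [ 410. -265.   93.] 1188.0
scene 377 235 [ 547. -309.   81.] 1279.0
scene 377 222 [  92. -449.  456.] 684.0
scene 450 240 [ 480. -535.  187.] 1083.0
scene 468 200 [ 853. -529.  110.] 1406.0
scene 447 190 [ 178. -540.  500.] 689.0
scene 300 255 [ 415. -100.   13.] 1299.0
scene 250 260 [335.  42.  -4.] 1304.0
top 358 240 [ 424. -253.  138.] 1526.0
top 362 215 [ 549. -289.   80.] 1636.0
top 367 195 [ 575. -299.  195.] 1544.0
top 430 225 [ 468. -529.  125.] 1565.0
top 260 222 [577. 114.  18.] 1693.0
top 200 300 [282. 344.   3.] 1567.0
top 393 206 [ 615. -434.    3.] 1737.0
top 318 190 [ 715. -131.   -0.] 1777.0
top 204 268 [385. 320.  64.] 1560.0
```

View pics/c1.png

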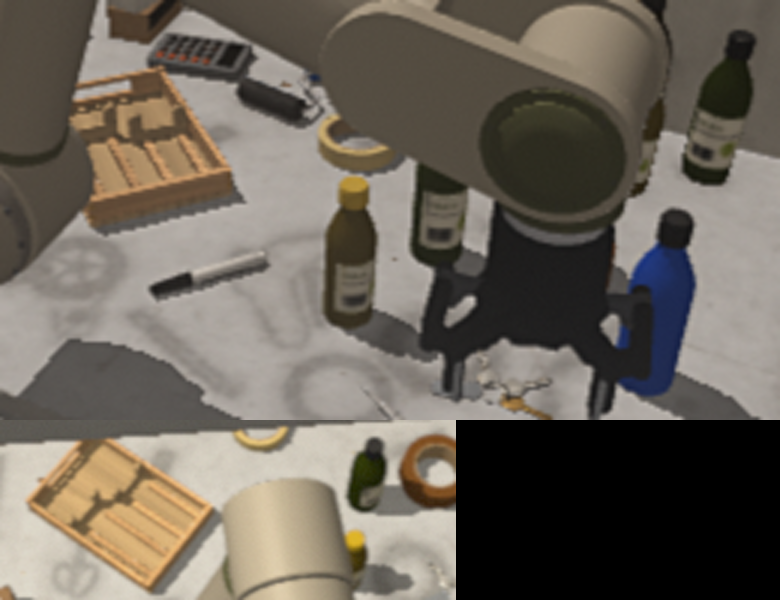

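The crop confirms it: long_bottle is the green one with a black cap at scene (377,232) / top (365,207), level with the olive bottle. The blue one at (450,268) is the look-alike, and the two at the rear edge (x≈850) are samples. Next I'll measure the tray and bottles.

```bash
cat > meas.py <<'E'
from h import *
from scipy.optimize import least_squares
def circ(P,r,c0):
    f=lambda c:np.hypot(P[:,0]-c[0],P[:,1]-c[1])-r
    s=least_squares(f,c0,loss='soft_l1',f_scale=2); return s.x,np.median(abs(f(s.x)))
def bottle(P,im,c0,r,zmax,show=''):
    m=(np.hypot(P[...,0]-c0[0],P[...,1]-c0[1])<50)&(P[...,2]>10)&(P[...,2]<zmax)
    c,e=circ(P[m],r,c0); 
    hsv=cv2.cvtColor(im,cv2.COLOR_BGR2HSV); m&=abs(np.hypot(P[...,0]-c[0],P[...,1]-c[1])-r)<8
    lab=m&(hsv[...,2]>95)&(hsv[...,1]<110)
    az=np.degrees(np.arctan2(P[...,1]-c[1],P[...,0]-c[0]))
    print(show,'centre',c.round(1),'res',e.round(1),'n',m.sum(),'label n',lab.sum(),end=' ')
    if lab.sum()>5:
        print('z',np.percentile(P[lab][:,2],[5,95]).round(),'az',np.percentile(az[lab],[2,50,98]).round(),'vis az',np.percentile(az[m],[2,98]).round())
    else: print()
    return c
def fr(n):
    p,d=capture(n); return p,pts(n,d)
E
python3 - <<'E'
from meas import *
for n in('scene','top'):
    im=cv2.imread(f'pics/{n}0.png');P=pts(n,np.load(f'{n}0.npy'))
    bottle(P,im,(425,-255),26,95,n+' short'); bottle(P,im,(565,-300),29,112,n+' long')
    m=(abs(P[...,0]-577)<200)&(abs(P[...,1]-120)<190)&(P[...,2]>29)&(P[...,2]<47)
    if n=='top':
        k,l,st,_=cv2.connectedComponentsWithStats(m.astype('uint8')); 
        print(st[np.argsort(-st[:,4])][:6])
        i=1+np.argmax(st[1:,4]); Q=P[l==i][:,:2]
        r=cv2.minAreaRect(Q.astype('f')); print(r, Q.mean(0)); 
        h=(abs(P[...,0]-r[0][0])<160)&(abs(P[...,1]-r[0][1])<160)
        a=np.radians(r[2]); 
        for z0,z1 in((39,48),(48,60)):
            q=P[h&(P[...,2]>z0)&(P[...,2]<z1)]; d=q[:,:2]-r[0]; print(z0,len(q),np.c_[d@[np.cos(a),np.sin(a)],d@[-np.sin(a),np.cos(a)],q[:,2]][::4].round().tolist()[:30])
E
```

```text
scene short centre [ 436.4 -251.2] res 1.0 n 359 label n 137 z [28. 82.] az [-177. -135.  179.] vis az [-177.  178.]
scene long centre [ 576.2 -295.6] res 1.0 n 449 label n 162 z [32. 96.] az [-177. -128.  178.] vis az [-178.  178.]
top short centre [ 435.9 -251.6] res 0.4 n 25 label n 14 z [31. 80.] az [-167. -143. -113.] vis az [-176. -116.]
top long centre [ 576.3 -296.6] res 0.7 n 156 label n 43 z [ 39. 105.] az [-176. -131.  179.] vis az [-177.  177.]
[[     0      0    640    400 255449]
 [   221    193     78     62    507]
 [   257    213      5      5     12]
 [   248    215      4      5     11]
 [   218    269      2      3      5]
 [   218    265      1      2      2]]
((580.0191040039062, 113.36418151855469), (264.0265197753906, 179.15802001953125), 50.12828826904297) [564.64509107 107.05777091]
39 228 [[92.0, -78.0, 41.0], [123.0, -51.0, 40.0], [128.0, -33.0, 44.0], [122.0, -32.0, 44.0], [121.0, -25.0, 48.0], [127.0, -19.0, 41.0], [122.0, -13.0, 47.0], [25.0, -86.0, 40.0], [124.0, -3.0, 43.0], [13.0, -84.0, 41.0], [18.0, -72.0, 45.0], [7.0, -83.0, 39.0], [123.0, 6.0, 41.0], [4.0, -79.0, 39.0], [12.0, -64.0, 47.0], [125.0, 27.0, 46.0], [-36.0, -86.0, 39.0], [-40.0, -82.0, 41.0], [121.0, 39.0, 43.0], [-53.0, -85.0, 43.0], [-51.0, -80.0, 40.0], [121.0, 50.0, 43.0], [123.0, 59.0, 47.0], [128.0, 66.0, 44.0], [-76.0, -82.0, 39.0], [40.0, 10.0, 46.0], [8.0, -14.0, 44.0], [39.0, 12.0, 40.0], [-98.0, -85.0, 41.0], [-106.0, -87.0, 39.0]]
48 15 [[12.0, -65.0, 54.0], [41.0, 12.0, 57.0], [12.0, -8.0, 49.0], [40.0, 69.0, 56.0]]
```

```bash
sed -i "s/az=np.degrees(np.arctan2(P\[...,1\]-c\[1\],P\[...,0\]-c\[0\]))/az=np.degrees(np.arctan2(P[...,1]-c[1],P[...,0]-c[0]))%360/" meas.py
python3 - <<'E'
from meas import *
im=cv2.imread('pics/scene0.png');P=pts('scene',np.load('scene0.npy'))
hsv=cv2.cvtColor(im,cv2.COLOR_BGR2HSV)
for nm,c,r,z0,z1 in(('short',(436.2,-251.4),26,25,90),('long',(576.2,-296),29,30,105)):
    bottle(P,im,c,r,z1,nm)
    az=np.degrees(np.arctan2(P[...,1]-c[1],P[...,0]-c[0]))%360
    m=(abs(np.hypot(P[...,0]-c[0],P[...,1]-c[1])-r)<8)
    for z in range(z0,z1,10):
        k=m&(abs(P[...,2]-z)<5)
        i=np.argsort(az[k]); print(z,' '.join(f'{a:.0f}:{v}' for a,v in zip(az[k][i],hsv[...,2][k][i])))
E
```

```text
short centre [ 436.5 -251.3] res 1.0 n 334 label n 135 z [27. 81.] az [127. 210. 280.] vis az [136. 275.]
25 137:75 143:74 147:55 154:55 157:54 161:55 164:55 165:55 172:80 173:68 180:82 181:55 186:93 187:61 194:66 194:96 201:99 202:75 202:55 208:79 209:99 214:100 215:79 221:78 222:99 225:92 230:65 232:99 232:56 236:92 245:100 248:80 254:96 254:59 259:79 267:78 269:99
35 139:78 147:55 148:76 152:56 156:55 162:54 162:54 164:55 170:82 170:82 173:82 179:107 180:108 182:102 185:100 187:107 189:111 194:82 194:105 194:89 199:63 201:73 201:97 207:61 207:51 207:89 214:47 214:88 214:57 219:59 226:47 227:100 229:66 233:72 233:102 236:50 243:89 248:67 251:95 254:89 264:96 265:101 290:113
45 138:92 140:93 142:90 152:56 153:57 158:54 159:54 160:55 168:82 171:82 177:106 178:106 179:107 184:111 186:106 189:104 191:111 192:77 192:94 199:112 200:89 200:63 206:87 207:54 213:85 214:50 219:46 220:48 222:109 222:79 228:74 229:47 233:64 235:46 236:101 241:56 243:91 244:60 250:93 252:84 255:103 264:86 267:85 267:87 283:100 292:97
55 132:92 136:90 145:92 148:57 148:57 160:54 171:72 171:72 172:74 176:102 176:
[... 3229 characters left out ...]
 273:110
90 118:107 121:107 128:104 132:37 137:85 140:37 149:35 151:40 156:40 159:43 163:82 163:83 164:87 170:83 171:80 175:93 178:90 179:98 184:109 184:98 186:90 190:109 191:101 196:106 196:103 197:85 202:106 203:109 203:93 208:104 210:89 211:107 214:105 214:95 214:106 222:106 223:106 227:103 229:108 229:90 235:105 238:110 245:103 248:107 250:110 252:106 254:104 268:103 274:112
100 120:116 132:114 133:47 139:38 150:35 150:34 151:34 155:36 161:51 162:37 162:79 167:75 168:47 171:83 172:78 175:44 179:40 183:69 184:104 187:33 188:57 189:106 194:49 195:98 201:46 201:93 207:93 208:46 215:47 215:93 219:51 221:103 227:32 229:107 229:54 232:66 236:105 240:72 242:38 251:58 251:88 251:35 260:90 261:57
```

```bash
cat > rv.py <<'E'
import numpy as np,sys
from scipy.spatial.transform import Rotation as R
from rig import ctrl
def cur():
    s=ctrl.sense(); q=s['ee_rot']; return R.from_quat([q[1],q[2],q[3],q[0]]),np.array(s['eef_pos']),s
def des(a,tilt):  # tilt 0: tool down with x at az a; 90: tool horizontal pointing az a
    a=np.radians(a); ax=np.array([np.sin(a),-np.cos(a),0]); 
    D=R.from_matrix(np.array([[np.cos(a),np.sin(a),0],[np.sin(a),-np.cos(a),0],[0,0,-1]]).T)
    return R.from_rotvec(ax*np.radians(tilt))*D
def go(a,t,p=None,R0=None,p0=None):
    r,q,s=cur(); r=R0 or r
    print('turn',(des(a,t)*r.inv()).as_rotvec(degrees=True).round(2),'shift',None if p is None else (np.array(p)-q).round(1),'q',s['joints'].round(2),'t',s['time_s'],'pos',q.round(1),'gw',s['grip_width'])
E
python3 -c "
from rv import *
for t in(0,45,90):go(34,t,(356.7,-305,156))"
```

```text
turn [-6.000e-02 -1.000e-02  1.682e+01] shift [201.7 196.4 -74.8] q [-1.49  0.31  1.5   0.    1.33 -0.22] t 0.1 pos [ 155.  -501.4  230.8] gw 1.0031058015786272
turn [ 19.44 -40.74  15.92] shift [201.7 196.4 -74.8] q [-1.49  0.31  1.5   0.    1.33 -0.22] t 0.1 pos [ 155.  -501.4  230.8] gw 1.0031058015786272
turn [ 38.93 -81.42  13.16] shift [201.7 196.4 -74.8] q [-1.49  0.31  1.5   0.    1.33 -0.22] t 0.1 pos [ 155.  -501.4  230.8] gw 1.0031058015786272
```

>>> {"name": "apply_moves", "arguments": {"targets": [[85,[40,40,20],[0,0,8]],[85,[80,80,30],[7,-14,16]],[85,[120,120,30],[10,-20,16]],[85,[160,160,30],[15,-30,16]],[85,[160,160,30],[19.4,-40.7,16]],[85,[160,160,30],[19.4,-40.7,16]]], "squeeze": 100}}

```text
time_s: 0.7
eef_pos: [316.9, -339.3, 262.2]
ee_rot: [-0.104, 0.893, 0.274, 0.342]
force: [-0.1, -0.0, -0.3]
grip_width: 0.997
grip_force: 0.0
```

```bash
python3 -c "
from rv import *
go(34,45,(356.7,-305,156));go(34,90)"
```

```text
turn [ 1.77 -2.53 -0.04] shift [  39.8   34.3 -106.2] q [-1.44  0.22  1.71  0.64  1.58 -0.58] t 0.7 pos [ 316.9 -339.3  262.2] gw 0.9973675197649398
turn [ 2.695e+01 -3.983e+01 -1.000e-02] shift None q [-1.44  0.22  1.71  0.64  1.58 -0.58] t 0.7 pos [ 316.9 -339.3  262.2] gw 0.9973675197649398
```

>>> {"name": "apply_moves", "arguments": {"targets": [[85,[0,0,0],[5,-8,0]],[85,[0,0,0],[9,-13.5,0]],[85,[0,0,0],[13.5,-20,0]],[85,[0,0,0],[18,-26.6,0]],[85,[0,0,0],[22.5,-33.2,0]],[85,[0,0,0],[26.9,-39.8,0]],[85,[0,0,0],[26.9,-39.8,0]],[85,[0,0,0],[26.9,-39.8,0]]]}}

```text
time_s: 1.5
eef_pos: [315.1, -341.7, 261.0]
ee_rot: [-0.207, 0.68, 0.206, 0.672]
force: [0.7, -0.2, -0.0]
grip_width: 0.997
grip_force: 0.0
```

```bash
python3 - <<'E'
from rv import *
from meas import *
go(34,90,(356.7,-305,156))
for n in('scene','top'):
    im,P=fr(n); cv2.imwrite(f'pics/{n}1.png',im); np.save(f'{n}1.npy',P)
    bottle(P,im,(436,-251),26,95,n+' short'); bottle(P,im,(576,-296),29,112,n+' long')
s=cv2.imread('pics/scene1.png');t=cv2.imread('pics/top1.png')
cv2.imwrite('pics/c2.png',np.vstack([cv2.resize(s[180:320,270:470],(780,546)[:2] if 0 else (560,392),interpolation=cv2.INTER_CUBIC),cv2.resize(t[185:270,290:490],(560,200),interpolation=cv2.INTER_CUBIC)]))
E
```

```text
turn [ 0.1  -0.61  0.04] shift [  41.6   36.7 -105. ] q [-1.6   0.55  1.81  1.09  1.98 -0.89] t 1.5 pos [ 315.1 -341.7  261. ] gw 0.9972657446467373
scene short centre [ 436. -251.] res nan n 0 label n 0 
scene long centre [ 576.6 -295.1] res 1.1 n 150 label n 49 z [ 66. 104.] az [111. 205. 267.] vis az [121. 267.]
top short centre [ 435.7 -251.9] res 0.0 n 1 label n 1 
top long centre [ 576.3 -296.8] res 0.7 n 159 label n 45 z [14. 97.] az [ 80. 192. 240.] vis az [ 90. 234.]
  return _methods._mean(a, axis=axis, dtype=dtype,
  ret = ret.dtype.type(ret / rcount)
```

View pics/c2.png

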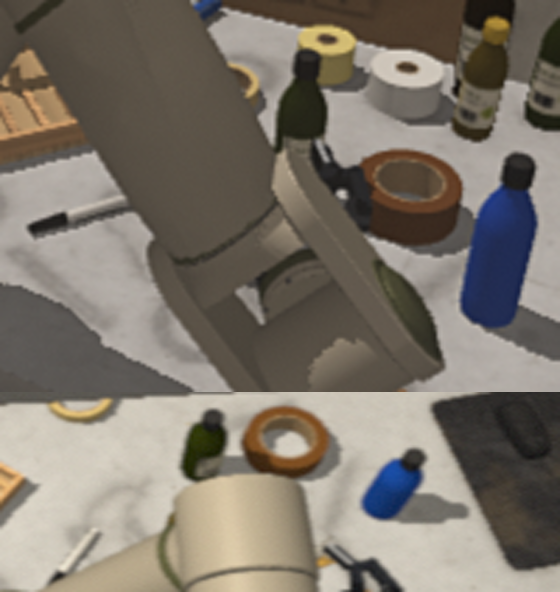

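The wrist now covers the short bottle, and the long one at crop (303,100) is clear of the gripper. I'll go down to the pre-grasp, then in.

>>> {"name": "apply_moves", "arguments": {"targets": [[85,[10,9,-25],[0,-0.3,0]],[85,[20,18,-50],[0,-0.6,0]],[85,[30,27,-78],[0,-0.6,0]],[85,[41,37,-105],[0,-0.6,0]],[85,[41,37,-105],[0,-0.6,0]],[85,[41,37,-105],[0,-0.6,0]]]}}

```text
time_s: 2.2
eef_pos: [356.0, -305.1, 157.4]
ee_rot: [-0.206, 0.676, 0.208, 0.677]
force: [-0.2, 1.0, 0.2]
grip_width: 0.994
grip_force: 0.0
```

```bash
python3 - <<'E'
from rv import *
from meas import *
go(34,90,(448,-243.6,156))
for n in('scene','top'):
    im,P=fr(n); cv2.imwrite(f'pics/{n}2.png',im); 
    m=(np.hypot(P[...,0]-436,P[...,1]+251)<60)&(P[...,2]>100)&(P[...,2]<185)
    h=cv2.cvtColor(im,cv2.COLOR_BGR2HSV); y=m&(h[...,0]>18)&(h[...,0]<32)&(h[...,1]>150)&(h[...,2]>90)
    if y.sum()>3: print(n,y.sum(),P[y].mean(0).round(1),P[y].max(0).round(1))
s=cv2.imread('pics/scene2.png');t=cv2.imread('pics/top2.png')
cv2.imwrite('pics/c3.png',np.vstack([cv2.resize(s[180:320,270:470],(560,392),interpolation=cv2.INTER_CUBIC),cv2.resize(t[200:270,310:450],(560,200) if 0 else (400,200),interpolation=cv2.INTER_CUBIC).__class__(0) if 0 else cv2.copyMakeBorder(cv2.resize(t[200:270,310:450],(400,200)),0,0,0,160,cv2.BORDER_CONSTANT)]))
E
```

```text
turn [0.15 0.14 0.01] shift [92.  61.5 -1.4] q [-1.51  0.75  1.89  1.1   1.82 -1.13] t 2.2 pos [ 356.  -305.1  157.4] gw 0.9940440970056995
top 73 [ 432.5 -244.9  153.1] [ 448.3 -230.2  171.2]
```

View pics/c3.png

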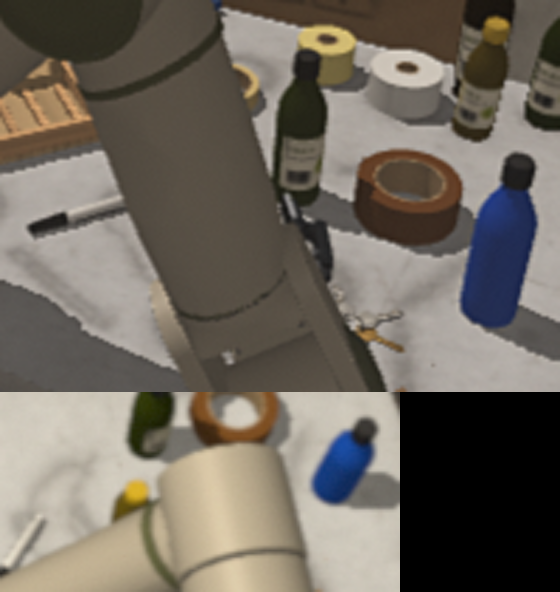

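>>> {"name": "apply_moves", "arguments": {"targets": [[85,[15,10,-1],[0,0,0]],[85,[31,21,-1],[0,0,0]],[85,[46,31,-1],[0,0,0]],[85,[61,41,-1],[0,0,0]],[85,[77,51,-1],[0,0,0]],[85,[92,61,-1],[0,0,0]],[85,[92,61,-1],[0,0,0]],[60,[92,61,-1],[0,0,0]],[45,[92,61,-1],[0,0,0]],[38,[92,61,-1],[0,0,0]],[34,[92,61,-1],[0,0,0]],[30,[92,61,-1],[0,0,0]],[25,[92,61,-1],[0,0,0]],[15,[92,61,-1],[0,0,0]],[15,[92,61,-1],[0,0,0]]]}}

```text
time_s: 3.8
eef_pos: [448.0, -243.7, 155.4]
ee_rot: [-0.206, 0.675, 0.207, 0.677]
force: [-1.0, -0.3, 1.8]
grip_width: 0.318
grip_force: 98.3
```

>>> {"name": "apply_moves", "arguments": {"targets": [[15,[0,0,8],[0,0,0]],[15,[0,0,22],[0,0,0]],[15,[0,0,40],[0,0,0]],[15,[0,0,60],[0,0,0]],[15,[0,0,80],[0,0,0]],[15,[0,0,80],[0,0,0]]]}}

```text
time_s: 4.4
eef_pos: [448.1, -243.6, 236.9]
ee_rot: [-0.205, 0.676, 0.208, 0.677]
force: [0.9, 0.1, -3.5]
grip_width: 0.319
grip_force: 98.6
```

```bash
python3 - <<'E'
from rv import *
from meas import *
for t in(60,30,0): go(34,t)
go(50,0)
for n in('scene','top'):
    P=np.load(n+'1.npy'); im=cv2.imread(f'pics/{n}1.png')
    m=(abs(P[...,0]-580)<150)&(abs(P[...,1]-113)<150)&(P[...,2]>30)&(P[...,2]<46)
    k,l,st,_=cv2.connectedComponentsWithStats(m.astype('uint8')); i=1+np.argmax(st[1:,4]); Q=P[l==i][:,:2]
    r=cv2.minAreaRect(Q.astype('f')); print(n,st[i],r)
    # robust line per outer side: percentiles in rotated frame for angles near 50
    best=min(((np.ptp(np.percentile(Q@[-np.sin(a),np.cos(a)],[1,99])),a) for a in np.radians(np.arange(45,56,.25))))
    print('angle',np.degrees(best[1]),best[0])
E
```

```text
turn [-16.52  25.07  -0.04] shift None q [-1.28  0.55  1.94  1.33  1.75 -0.95] t 4.4 pos [ 448.1 -243.6  236.9] gw 0.3190776346377656
turn [-33.31  49.94  -0.13] shift None q [-1.28  0.55  1.94  1.33  1.75 -0.95] t 4.4 pos [ 448.1 -243.6  236.9] gw 0.3190776346377656
turn [-50.11  74.79  -0.22] shift None q [-1.28  0.55  1.94  1.33  1.75 -0.95] t 4.4 pos [ 448.1 -243.6  236.9] gw 0.3190776346377656
turn [-60.18  67.26  12.34] shift None q [-1.28  0.55  1.94  1.33  1.75 -0.95] t 4.4 pos [ 448.1 -243.6  236.9] gw 0.3190776346377656
scene [269 223  29   9  86] ((498.5312805175781, 17.211788177490234), (18.023841857910156, 104.24857330322266), 49.84677505493164)
angle 45.0 99.2745958176331
top [222 193  76  62 460] ((579.3883056640625, 113.33110046386719), (263.9612731933594, 178.97865295410156), 50.56074905395508)
angle 50.0 177.53373573383402
```

>>> {"name": "apply_moves", "arguments": {"targets": [[15,[0,0,0],[-2.5,3.7,0]],[15,[0,0,0],[-5.5,8.3,0]],[15,[0,0,0],[-9,13.5,0]],[15,[0,0,0],[-12.7,19,0]],[15,[0,0,0],[-16.5,25,0]],[15,[0,0,0],[-20,30,0]],[15,[0,0,0],[-23.5,35,0]],[15,[0,0,0],[-27,40.3,0]],[15,[0,0,0],[-30.5,45.5,0]],[15,[0,0,0],[-33.5,50,0]],[15,[0,0,0],[-37,55.2,0]],[15,[0,0,0],[-40.3,60.2,0]],[15,[0,0,0],[-43.5,65,0]],[15,[0,0,0],[-46.5,69.5,0]],[15,[0,0,0],[-49,73,0]],[15,[0,0,0],[-50.1,74.8,0]],[15,[0,0,0],[-50.1,74.8,0]],[15,[0,0,0],[-50.1,74.8,0]]]}}

```text
time_s: 6.2
eef_pos: [447.8, -243.3, 234.3]
ee_rot: [-0.002, 0.956, 0.292, 0.0]
force: [-0.3, -0.5, -2.9]
grip_width: 0.318
grip_force: 98.7
```

```bash
python3 - <<'E'
from rv import *
from meas import *
go(34,0); go(50,0)
for n in('scene','top'):
    im,P=fr(n); cv2.imwrite(f'pics/{n}3.png',im); np.save(f'{n}3.npy',P)
s=cv2.imread('pics/scene3.png');t=cv2.imread('pics/top3.png')
cv2.imwrite('pics/c4.png',np.vstack([cv2.resize(s[120:300,200:480],(560,360),interpolation=cv2.INTER_CUBIC),cv2.resize(t[190:270,250:450],(560,224),interpolation=cv2.INTER_CUBIC)]))
E
```

```text
turn [-0.27 -0.05  0.04] shift None q [-0.73  0.28  1.54  0.    1.33  0.25] t 6.2 pos [ 447.8 -243.3  234.3] gw 0.3180587143408328
turn [-0.27 -0.09 16.04] shift None q [-0.73  0.28  1.54  0.    1.33  0.25] t 6.2 pos [ 447.8 -243.3  234.3] gw 0.3180587143408328
```

View pics/c4.png

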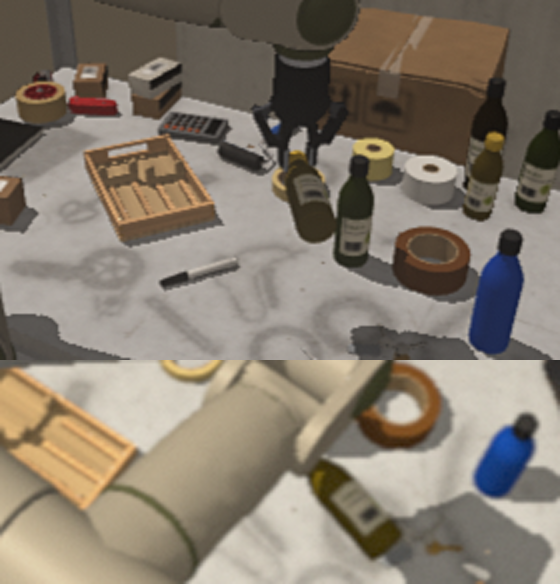

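The bottle hangs level with its cap in the fingers and the label roughly up, at crop (312,195) and (357,507). The tray and the long bottle are now clear, so I'll measure label roll, axis, tray and long bottle.

```bash
cat > roll.py <<'E'
from meas import *
def roll(P,im,g,az,r,L0,L1,dz,name):
    # g: point on axis at cap grasp, az: axis azimuth; body spans L0..L1 mm back from g; dz axis search
    a=np.radians(az); 
    def loc(P,a):
        ax=np.array([np.cos(a),np.sin(a),0]); w=np.array([-np.sin(a),np.cos(a),0]); D=P-g; return D@ax,D@w,D[...,2]
    l,w,h=loc(P,a); m=(l<-L0)&(l>-L1)&(abs(w)<40)&(h>-30)&(h<45)
    Q=P[m]
    def f(x):
        l,w,h=loc(Q,a+x[0]); return np.hypot(w-x[1]-0*l,h-x[2]-x[3]*(l+(L0+L1)/2))-r
    s=least_squares(f,[0,0,0,0],loss='soft_l1',f_scale=2); x=s.x
    l,w,h=loc(P,a+x[0]); hh=h-x[2]-x[3]*(l+(L0+L1)/2); ww=w-x[1]
    ang=np.degrees(np.arctan2(ww,hh)); hsv=cv2.cvtColor(im,cv2.COLOR_BGR2HSV)
    m&=abs(np.hypot(ww,hh)-r)<5
    lab=m&(hsv[...,1]<90)&(hsv[...,2]>80)
    print(name,'n',m.sum(),'az',(az+np.degrees(x[0])).round(1),'lat',x[1].round(1),'dz',x[2].round(1),'pitch deg',np.degrees(x[3]).round(1),'res',np.median(abs(f(x))).round(1),'foot l',np.percentile(l[m],1).round(1))
    print('  vis ang',np.percentile(ang[m],[1,99]).round(),'label n',lab.sum(),'l',np.percentile(l[lab],[3,97]).round(),'ang',np.percentile(ang[lab],[2,5,50,95,98]).round())
    for lo in range(int(-L1),int(-L0),12):
        k=m&(l>=lo)&(l<lo+12); i=np.argsort(ang[k]); print('   ',lo,' '.join(f'{x:.0f}:{"#" if b else "."}' for x,b in zip(ang[k][i],lab[k][i])))
    return x
E
python3 - <<'E'
from roll import *
g=np.array([447.8,-243.3,234.3+14])
for n in('scene','top'):
    im=cv2.imread(f'pics/{n}3.png');P=np.load(n+'3.npy')
    roll(P,im,g,34,26,60,150,0,n)
    bottle(P,im,(576,-296),29,112,n+' long')
    m=(abs(P[...,0]-580)<170)&(abs(P[...,1]-113)<170)&(P[...,2]>31)&(P[...,2]<46)
    k,l,st,_=cv2.connectedComponentsWithStats(m.astype('uint8')); i=1+np.argmax(st[1:,4]); Q=P[l==i][:,:2]
    print(n,st[i],cv2.minAreaRect(Q.astype('f')))
E
```

```text
scene n 408 az 33.8 lat -0.3 dz -5.2 pitch deg 1.2 res 0.6 foot l -149.3
  vis ang [-66.  96.] label n 166 l [-133.  -74.] ang [-63. -49.   6.  84.  95.]
    -150 -71:. -57:. -50:. -49:. -44:. -39:. -36:. -31:. -27:. -26:. -23:. -23:. -19:. -18:. -15:. -13:. -13:. -9:. -7:. -7:. -4:. -1:. -1:. 2:. 4:. 7:. 8:. 11:. 12:. 13:. 14:. 16:. 18:. 19:. 22:. 23:. 25:. 26:. 28:. 32:. 34:. 36:. 37:. 41:. 41:. 44:. 45:. 47:. 51:. 51:. 54:. 58:. 59:. 61:. 64:. 65:. 67:. 73:. 75:. 76:. 77:# 85:# 91:# 100:#
    -138 -73:# -67:# -56:. -52:. -50:. -42:. -39:# -37:# -34:. -31:. -30:. -27:# -25:# -20:. -19:# -15:# -15:# -11:. -10:# -6:. -6:. -3:# -2:. -0:. 2:. 3:# 4:. 5:. 8:# 10:# 11:. 13:# 15:# 16:. 18:# 20:# 22:. 25:# 27:. 29:. 31:# 31:. 32:# 34:. 36:. 39:# 41:. 42:. 44:. 46:. 51:. 57:. 57:. 57:. 65:. 70:. 71:. 72:. 74:. 84:# 88:# 100:#
    -126 -53:# -49:# -46:# -42:# -35:# -32:. -32:. -26:. -25:. -24:# -19:. -18:. -18:. -14:. -12:. -11:. -9:. -6:. -5:. -3:. -1:. 2:. 4:. 6:. 10:. 12:. 14:. 15:. 17:. 21:. 22:# 25:# 26:# 28:# 29:# 34:# 34:# 37:# 42:# 45:. 46:. 48:. 50:. 50:. 52:. 57:. 61:. 64:. 65:. 68
[... 3276 characters left out ...]
 24:# 28:# 29:# 30:# 35:# 36:# 36:# 37:# 40:# 44:# 44:# 49:# 56:. 57:. 57:. 57:. 61:. 61:. 61:. 64:. 66:. 73:. 74:. 77:. 82:. 84:# 89:. 105:# 111:#
    -78 -50:# -47:# -38:# -36:# -31:# -23:. -22:# -20:. -19:. -17:# -15:# -12:# -11:. -10:. -4:# -1:. 2:. 3:# 3:. 5:# 11:# 11:. 14:# 15:# 16:. 20:# 21:. 25:# 26:# 27:. 31:# 35:. 38:# 40:. 43:# 46:. 52:. 53:# 53:. 54:. 55:. 58:. 62:. 73:. 74:. 75:. 78:. 89:. 92:# 119:#
    -66 -64:# -38:# -36:. -34:. -22:. -19:. -14:. -2:. 0:. 7:. 10:. 17:. 22:. 27:. 32:. 33:. 37:. 44:. 48:. 56:. 57:. 62:. 66:. 77:. 79:# 89:#
top long centre [ 576. -296.] res nan n 0 label n 0 
top [254 193  45  50 186] ((607.4089965820312, 37.159751892089844), (243.5806121826172, 106.37359619140625), 23.063661575317383)
  return _methods._mean(a, axis=axis, dtype=dtype,
  ret = ret.dtype.type(ret / rcount)
```

```bash
python3 - <<'E'
from rv import *
from meas import *
C=np.array([579.3,113.6]);a=np.radians(50.1)
for n,k in(('scene','3'),('top','1')):
    P=np.load(f'{n}{k}.npy'); D=P[...,:2]-C; X=D@[np.cos(a),np.sin(a)]; Y=D@[-np.sin(a),np.cos(a)];Z=P[...,2]
    w=(Z>33)&(Z<44)
    for nm,m,v in(('heel',w&(abs(X+121)<12)&(abs(Y)<70),X),('neckend',w&(abs(X-129)<12)&(abs(Y)<70),X),('left+',w&(abs(Y-84)<12)&(abs(X)<100),Y),('right-',w&(abs(Y+84)<12)&(abs(X)<100),Y)):
        o=Y if v is X else X
        q=v[m]; 
        if len(q)>6: print(n,nm,len(q),'med',np.median(q).round(1),'slope deg',np.degrees(np.polyfit(o[m],q,1)[0]).round(1))
    for nm,x0,y0 in(('sn',18.5,-42),('ln',44.5,42)):
        m=(Z>38)&(Z<60)&(abs(X-x0)<12)&(abs(Y-y0)<44)
        print(n,nm,m.sum(),'x',np.median(X[m]).round(1),'y sorted',np.sort(Y[m]-y0).round().astype(int).tolist())
r,p,s=cur()
c,sn=np.cos(a),np.sin(a)
def W(x,y):return C+[c*x-sn*y,sn*x+c*y]
t=W(-117+155.4+6,-42); print('target',t); go(50.3,-1.1,(*t,110))
E
```

```text
scene heel 89 med -126.7 slope deg -0.0
scene neckend 80 med 123.6 slope deg 0.6
scene left+ 70 med 84.9 slope deg 0.0
scene right- 66 med -82.7 slope deg 0.2
scene sn 22 x 13.4 y sorted [-42, -37, -32, -32, -31, -28, -26, -25, -21, -19, 23, 27, 28, 28, 29, 30, 33, 33, 35, 36, 37, 37]
scene ln 34 x 39.2 y sorted [-38, -36, -34, -34, -33, -32, -31, -30, -30, -27, -26, -26, -24, -22, -21, -20, -20, 22, 23, 24, 25, 26, 28, 29, 29, 29, 30, 32, 32, 33, 36, 36, 37, 41]
top heel 81 med -124.9 slope deg -0.2
top neckend 54 med 124.8 slope deg -0.1
top left+ 98 med 83.9 slope deg 0.1
top right- 83 med -83.4 slope deg 0.3
top sn 25 x 15.3 y sorted [-42, -41, -40, -39, -39, -36, -34, -31, -29, -29, -27, -26, -22, -21, 23, 25, 28, 28, 29, 33, 34, 34, 35, 37, 39]
top ln 30 x 40.2 y sorted [-37, -35, -32, -32, -29, -28, -27, -26, -25, -25, -24, -22, 21, 22, 24, 25, 27, 27, 28, 31, 32, 32, 34, 36, 36, 38, 38, 41, 41, 42]
target [640.00130002 120.72124821]
turn [-0.96  0.77 16.4 ] shift [ 192.3  364.4 -124.8] q [-0.73  0.28  1.54  0.    1.33  0.25] t 6.3 pos [ 447.7 -243.7  234.8] gw 0.31880609961479306
```

```bash
cat > tr.py <<'E'
from rv import *
C=np.array([575.8,110.5]);A=np.radians(50.2);c,sn=np.cos(A),np.sin(A)
def W(x,y):return C+[c*x-sn*y,sn*x+c*y]
def T(p):
    d=np.array(p[:2])-C; return np.array([d@[c,sn],d@[-sn,c]]).round(1)
E
python3 -c "
from tr import *
go(50.5,-1.1,(*W(44.4,-41.5),110))"
```

```text
turn [-0.97  0.77 16.6 ] shift [ 188.4  361.7 -124.8] q [-0.73  0.28  1.54  0.    1.33  0.25] t 6.3 pos [ 447.7 -243.7  234.8] gw 0.31880609961479306
```

>>> {"name": "apply_moves", "arguments": {"targets": [[15,[6,11,0],[0,0,0]],[15,[16,31,0],[0,0,1]],[15,[30,58,0],[0,0,2]],[15,[46,88,0],[0,0,4]],[15,[62,118,0],[0,0,5]],[15,[78,150,0],[-0.2,0.2,7]],[15,[94,180,0],[-0.4,0.4,8]],[15,[110,211,0],[-0.5,0.5,10]],[15,[126,241,0],[-0.6,0.5,12]],[15,[142,272,0],[-0.7,0.6,13]],[15,[156,299,0],[-0.8,0.7,14]],[15,[170,325,0],[-0.9,0.8,15]],[15,[180,346,0],[-1,0.8,16]],[15,[186,358,0],[-1,0.8,16.6]],[15,[188.4,361.7,-5],[-1,0.8,16.6]],[15,[188.4,361.7,-30],[-1,0.8,16.6]],[15,[188.4,361.7,-60],[-1,0.8,16.6]],[15,[188.4,361.7,-95],[-1,0.8,16.6]],[15,[188.4,361.7,-120],[-1,0.8,16.6]],[15,[188.4,361.7,-120],[-1,0.8,16.6]]]}}

```text
time_s: 8.3
eef_pos: [634.3, 117.8, 111.3]
ee_rot: [0.003, 0.904, 0.426, -0.012]
force: [-0.3, 0.6, -3.2]
grip_width: 0.322
grip_force: 98.8
```

```bash
python3 - <<'E'
from tr import *
from roll import *
import io,contextlib
r,p,s=cur(); go(50.5,-1.1,(*W(44.4,-41.5),36)); print(T(p),s['force'])
g=p+[0,0,14]
for n in('scene','top'):
    im,P=fr(n); cv2.imwrite(f'pics/{n}4.png',im); np.save(f'{n}4.npy',P)
    b=io.StringIO()
    with contextlib.redirect_stdout(b): roll(P,im,g,50.2,26,60,175,0,n)
    print('\n'.join(b.getvalue().splitlines()[:2]))
E
```

```text
turn [ 0.1  -0.43  0.03] shift [  1.8   0.3 -75.3] q [ 0.01  0.69  1.23 -0.02  1.24  0.7 ] t 8.3 pos [634.3 117.8 111.3] gw 0.3217590027017538
[ 43.  -40.3] [-0.25184292  0.61915091 -3.20534827]
scene n 257 az 50.8 lat 1.2 dz -2.8 pitch deg -0.8 res 1.5 foot l -157.5
  vis ang [-123.  142.] label n 66 l [-133.  -74.] ang [-54. -50.  10.  38.  40.]
top n 322 az 50.0 lat -2.0 dz 1.3 pitch deg -0.1 res 1.8 foot l -156.4
  vis ang [-75. 105.] label n 148 l [-143.  -71.] ang [-74. -58.   0.  41.  46.]
```

>>> {"name": "apply_moves", "arguments": {"targets": [[15,[1.7,0,-10],[0,0,0]],[15,[1.7,0,-25],[0,0,0]],[15,[1.7,0,-40],[0,0,0]],[15,[1.7,0,-52],[0,0,0]],[15,[1.7,0,-62],[0,0,0]],[15,[1.7,0,-69],[0,0,0]],[15,[1.7,0,-73],[0,0,0]],[15,[1.7,0,-75],[0,0,0]],[15,[1.7,0,-75],[0,0,0]]]}}

```text
time_s: 9.3
eef_pos: [638.2, 118.1, 40.4]
ee_rot: [0.005, 0.904, 0.427, -0.009]
force: [0.1, -0.2, -3.0]
grip_width: 0.324
grip_force: 98.8
```

```bash
python3 -c "
from tr import *
r,p,s=cur(); go(50.5,-1.1); print(T(p),s['force'],s['wrist_torque'])"
```

```text
turn [ 0.1   0.02 -0.02] shift None q [ 0.01  0.78  1.27 -0.02  1.1   0.71] t 9.3 pos [638.2 118.1  40.4] gw 0.3235067243039648
[ 45.8 -43.1] [ 0.14980271 -0.16203877 -3.0302304 ] [ 0.20405885 -0.08692136  0.02296595]
```

>>> {"name": "apply_moves", "arguments": {"targets": [[15,[-1,0,-2],[0,0,0]],[15,[-1,0,-4],[0,0,0]],[15,[-1,0,-5],[0,0,0]],[15,[-1,0,-6],[0,0,0]],[15,[-1,0,-6],[0,0,0]]]}}

```text
time_s: 9.8
eef_pos: [637.1, 118.1, 34.2]
ee_rot: [0.005, 0.904, 0.427, -0.009]
force: [-0.4, -0.1, -2.5]
grip_width: 0.322
grip_force: 98.8
```

```bash
python3 -c "
from tr import *
r,p,s=cur(); go(50.5,-1.1); print(T(p),s['force'],s['wrist_torque'])"
```

```text
turn [ 0.1  -0.01 -0.03] shift None q [ 0.01  0.78  1.28 -0.02  1.09  0.71] t 9.8 pos [637.1 118.1  34.2] gw 0.32235378786224583
[ 45.1 -42.2] [-0.44590229 -0.07667641 -2.47228575] [ 0.18592059 -0.14721851  0.03323533]
```

>>> {"name": "apply_moves", "arguments": {"targets": [[15,[0,0,-1],[0,0,0]],[15,[0,0,-2],[0,0,0]],[15,[0,0,-3],[0,0,0]],[15,[0,0,-3],[0,0,0]]]}}

```text
time_s: 10.2
eef_pos: [637.1, 118.1, 31.1]
ee_rot: [0.005, 0.904, 0.427, -0.009]
force: [-0.1, 0.2, -2.3]
grip_width: 0.319
grip_force: 98.8
```

>>> {"name": "apply_moves", "arguments": {"targets": [[15,[0,0,-0.5],[0,0,0]],[15,[0,0,-1],[0,0,0]],[15,[0,0,-1],[0,0,0]]]}}

```text
time_s: 10.5
eef_pos: [637.2, 118.1, 30.3]
ee_rot: [0.005, 0.904, 0.427, -0.009]
force: [-0.3, -0.2, -2.8]
grip_width: 0.319
grip_force: 98.8
```

Not touching yet; I'll keep creeping down.

>>> {"name": "apply_moves", "arguments": {"targets": [[15,[0,0,-0.5],[0,0,0]],[15,[0,0,-1],[0,0,0]],[15,[0,0,-1.5],[0,0,0]],[15,[0,0,-1.5],[0,0,0]]]}}

```text
time_s: 10.9
eef_pos: [637.4, 118.2, 29.4]
ee_rot: [0.005, 0.904, 0.427, -0.009]
force: [-0.7, 1.6, 2.9]
grip_width: 0.317
grip_force: 99.1
```

>>> {"name": "apply_moves", "arguments": {"targets": [[15,[0,0,-0.5],[0,0,0]],[15,[0,0,-1],[0,0,0]],[15,[0,0,-1],[0,0,0]]]}}

```text
time_s: 11.2
eef_pos: [637.6, 118.4, 28.9]
ee_rot: [0.005, 0.904, 0.427, -0.008]
force: [-2.5, 0.8, 8.2]
grip_width: 0.319
grip_force: 99.8
```

>>> {"name": "apply_moves", "arguments": {"targets": [[15,[-0.6,-0.8,1],[0,0,0]],[15,[-1.3,-1.5,1],[0,0,0]],[15,[-1.9,-2.3,1],[0,0,0]],[15,[-2.2,-2.7,1],[0,0,0]],[15,[-2.2,-2.7,1],[0,0,0]]]}}

```text
time_s: 11.7
eef_pos: [636.0, 116.2, 29.1]
ee_rot: [0.005, 0.904, 0.427, -0.007]
force: [6.3, 6.1, -0.0]
grip_width: 0.324
grip_force: 99.3
```

>>> {"name": "apply_moves", "arguments": {"targets": [[15,[-0.4,-0.5,0],[0,0,0]],[15,[-0.8,-0.9,0],[0,0,0]],[15,[-0.8,-0.9,0],[0,0,0]]]}}

```text
time_s: 12.0
eef_pos: [635.9, 116.2, 29.5]
ee_rot: [0.005, 0.904, 0.427, -0.006]
force: [9.0, 10.0, -0.6]
grip_width: 0.318
grip_force: 99.2
```

>>> {"name": "apply_moves", "arguments": {"targets": [[15,[-0.4,-0.5,0],[0,0,0]],[15,[-0.8,-0.9,0],[0,0,0]],[15,[-0.8,-0.9,0],[0,0,0]]]}}

```text
time_s: 12.3
eef_pos: [635.9, 116.1, 30.0]
ee_rot: [0.005, 0.904, 0.427, -0.004]
force: [11.9, 15.0, 0.4]
grip_width: 0.32
grip_force: 99.1
```

>>> {"name": "apply_moves", "arguments": {"targets": [[15,[0.6,0.8,-0.5],[0,0,0]],[15,[1,1.2,-1],[0,0,0]],[15,[1,1.2,-1],[0,0,0]]]}}

```text
time_s: 12.6
eef_pos: [636.0, 116.2, 28.8]
ee_rot: [0.005, 0.904, 0.427, -0.006]
force: [7.3, 9.0, 3.6]
grip_width: 0.324
grip_force: 99.6
```

>>> {"name": "apply_moves", "arguments": {"targets": [[27,[0,0,0],[0,0,0]],[29,[0,0,0],[0,0,0]],[31,[0,0,0],[0,0,0]],[33,[0,0,0],[0,0,0]],[36,[0,0,0],[0,0,0]],[40,[0,0,0],[0,0,0]],[42,[0,0,0],[0,0,0]],[42,[0,0,0],[0,0,0]]], "squeeze": 20}}

```text
time_s: 13.4
eef_pos: [634.3, 114.7, 27.7]
ee_rot: [0.005, 0.904, 0.427, -0.009]
force: [0.4, -0.6, -0.3]
grip_width: 0.492
grip_force: 0.0
```

>>> {"name": "apply_moves", "arguments": {"targets": [[42,[0,0,5],[0,0,0]],[42,[0,0,15],[0,0,0]],[42,[0,0,40],[0,0,0]],[42,[0,0,80],[0,0,0]],[60,[0,0,120],[0,0,0]],[85,[-30,-40,160],[0,0,0]],[85,[-70,-80,200],[0,0,0]],[85,[-110,-120,220],[0,0,-5]],[85,[-150,-160,220],[0,0,-12]],[85,[-180,-200,220],[0,0,-20]],[85,[-200,-240,220],[0,0,-24]],[85,[-210,-280,220],[0,0,-24]],[85,[-220,-320,220],[0,0,-24]],[85,[-230,-360,220],[0,0,-24]],[85,[-240,-400,220],[0,0,-24]],[85,[-250,-440,220],[0,0,-24]],[85,[-250,-480,220],[0,0,-24]],[85,[-250,-480,220],[0,0,-24]]]}}

```text
time_s: 15.2
eef_pos: [383.2, -368.9, 248.0]
ee_rot: [0.004, 0.974, 0.227, -0.01]
force: [-0.3, 0.4, -0.3]
grip_width: 0.988
grip_force: 0.0
```

```bash
cat > bed.py <<'E'
from tr import *
from roll import *
import io,contextlib
def bed(tag,short=True,C_=None):
    r,y,zz,Ls=(26,-42,41.7,156) if short else (29,42,45.5,183)
    g=np.array([*W(-117+Ls,y),zz])
    for n in('scene','top'):
        im,P=fr(n); cv2.imwrite(f'pics/{n}{tag}.png',im); np.save(f'{n}{tag}.npy',P)
        b=io.StringIO()
        with contextlib.redirect_stdout(b):
            try: roll(P,im,g,50.2,r,60 if short else 72,Ls+25,0,n)
            except Exception as e: print(e)
        print('\n'.join(b.getvalue().splitlines()[:2]))
E
python3 - <<'E'
from bed import *
r,p,s=cur(); print(p,s['joints'].round(2)); go(27,0); bed('5')
P=np.load('scene5.npy'); im=cv2.imread('pics/scene5.png'); bottle(P,im,(576,-296),29,112,'long')
P=np.load('top5.npy'); im=cv2.imread('pics/top5.png'); bottle(P,im,(576,-296),29,112,'long')
t=im; s=cv2.imread('pics/scene5.png')
cv2.imwrite('pics/c5.png',np.vstack([cv2.resize(s[150:290,200:480],(560,280),interpolation=cv2.INTER_CUBIC),cv2.resize(t[185:265,215:415],(560,224),interpolation=cv2.INTER_CUBIC)]))
E
```

```text
[ 383.24888933 -368.89861792  248.02341878] [-0.98  0.32  1.44 -0.02  1.38  0.14]
turn [ 0.66 -1.01  0.71] shift None q [-0.98  0.32  1.44 -0.02  1.38  0.14] t 15.2 pos [ 383.2 -368.9  248. ] gw 0.9880949638862507
scene n 319 az 50.1 lat -0.8 dz -2.8 pitch deg 0.9 res 2.8 foot l -166.1
  vis ang [-157.  164.] label n 94 l [-125.  -67.] ang [-53. -41.   4.  36.  38.]
top n 8 az 41.3 lat -35.1 dz 5.0 pitch deg 17.6 res 1.0 foot l -158.2
index -1 is out of bounds for axis 0 with size 0
long centre [ 576.1 -295.6] res 1.0 n 451 label n 169 z [32. 98.] az [116. 209. 277.] vis az [123. 271.]
long centre [ 576.6 -296.7] res 0.4 n 26 label n 7 z [ 41. 107.] az [ 83.  92. 147.] vis az [ 83. 144.]
```

View pics/c5.png

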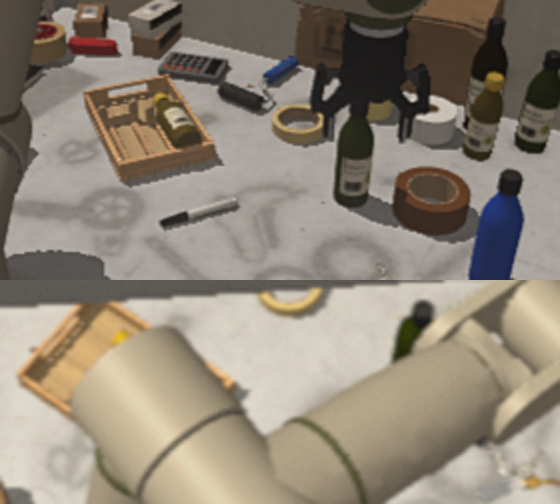

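```bash
python3 - <<'E'
from bed import *
P=np.load('scene5.npy');D=P[...,:2]-C;X=D@[c,sn];Y=D@[-sn,c];Z=P[...,2]
w=(Z>33)&(Z<43)&(abs(X+121)<10)&(Y>0)&(Y<70); print('heel',np.median(X[w]),np.percentile(X[w],[5,95]))
w=(Z>40)&(Z<72)&(X<-80)&(X>-135)&(abs(Y+42)<22)
for z in range(40,72,4):
    k=w&(Z>=z)&(Z<z+4); print(z,np.sort(X[k]).round(0).astype(int).tolist())
w=(Z>38)&(Z<75)&(X<70)&(X>-140)&(abs(Y+42)<6); i=np.argsort(X[w]); print(np.c_[X[w],Z[w]][i].round().astype(int).tolist())
im=cv2.imread('pics/scene5.png');h=cv2.cvtColor(im,cv2.COLOR_BGR2HSV)
y=(h[...,0]>18)&(h[...,0]<32)&(h[...,1]>170)&(h[...,2]>90)&(abs(Y+42)<25)&(abs(X-40)<40)&(Z>38); print('cap X',y.sum(),np.percentile(X[y],[2,50,98]).round(1),Y[y].mean().round(1),'expect 29..50')
go(27,90,(576.2+.891*(-100),-295.8-.454*100,183))
E
```

```text
heel -121.88303591681638 [-128.20238328 -115.88175358]
40 [-126, -115, -114, -113, -111, -110, -110, -109, -108]
44 [-117, -116, -116, -115, -113, -113, -113, -112, -112, -108, -107, -99]
48 [-115, -114, -114, -113, -112, -111, -111, -110, -110, -108, -108, -98]
52 [-119, -116, -116, -115, -114, -113, -113, -112, -112, -110, -109, -108, -107, -104, -99, -98, -92, -87, -87]
56 [-116, -114, -113, -112, -112, -112, -112, -111, -109, -107, -96, -96, -94, -93, -93, -86, -83]
60 [-117, -114, -114, -113, -112, -112, -111, -111, -111, -109, -108, -108, -107, -105, -104, -102, -99, -99, -98, -86, -85, -84, -80]
64 [-116, -111, -109, -109, -106, -106, -104, -102, -101, -99, -99, -98, -97, -97, -96, -95, -94, -93, -93, -93, -92, -91, -91, -90, -89, -86, -84, -84, -83, -83, -81]
68 [-116]
[[-128, 39], [-117, 62], [-116, 65], [-116, 69], [-116, 58], [-113, 47], [-112, 60], [-112, 63], [-112, 50], [-111, 63], [-111, 48], [-110, 41], [-110, 53], [-110, 43], [-110, 49], [-109, 55], [-109, 67], [-109, 38], [-109, 66], [-108, 51], [-108, 62], [-108, 43], [-107, 64], [-106, 39], [-104, 66], [-102, 64],
[... 179 characters left out ...]
-69, 66], [-69, 65], [-65, 68], [-64, 64], [-62, 67], [-60, 66], [-56, 67], [-54, 65], [-54, 67], [-48, 66], [-47, 66], [-47, 67], [-39, 65], [-39, 66], [-38, 66], [-33, 66], [-31, 64], [-31, 66], [-29, 65], [-27, 68], [-27, 67], [-26, 66], [-20, 66], [-19, 66], [-16, 67], [-14, 64], [-12, 66], [-7, 64], [-7, 65], [-3, 63], [7, 58], [12, 58], [12, 57], [19, 54], [24, 52], [29, 51], [30, 55], [31, 56], [32, 51], [32, 51], [36, 54], [37, 53], [40, 56], [41, 54], [42, 53], [44, 54], [48, 54], [57, 50]]
cap X 12 [30.9 39.  45. ] -37.3 expect 29..50
turn [ 41.06 -81.4    0.47] shift [103.   24.1 -65.2] q [-0.97  0.32  1.45 -0.02  1.38  0.14] t 15.3 pos [ 384.1 -365.3  248.2] gw 0.9945880056270748
```

The olive bottle lies in the right-hand bed at crop (175,120), neck in the notch and label up. I'll check its heel gap later with a light push. Now the long bottle.

>>> {"name": "apply_moves", "arguments": {"targets": [[85,[0,0,0],[3.6,-7,0]],[85,[0,0,0],[7.2,-14,0]],[85,[0,0,0],[10.8,-21.5,0]],[85,[0,0,0],[14.4,-28.5,0]],[85,[0,0,0],[18,-35.7,0]],[85,[0,0,0],[21.6,-42.8,0]],[85,[0,0,0],[25.2,-50,0]],[85,[0,0,0],[28.8,-57,0.2]],[85,[0,0,0],[32.4,-64.2,0.3]],[85,[0,0,0],[36,-71.3,0.4]],[85,[20,5,-10],[39,-77.5,0.5]],[85,[40,10,-25],[41,-81.4,0.5]],[85,[60,15,-40],[41,-81.4,0.5]],[85,[80,20,-55],[41,-81.4,0.5]],[85,[103,24,-65],[41,-81.4,0.5]],[85,[103,24,-65],[41,-81.4,0.5]],[85,[103,24,-65],[41,-81.4,0.5]]], "squeeze": 110}}

```text
time_s: 17.0
eef_pos: [487.7, -340.1, 183.6]
ee_rot: [-0.165, 0.687, 0.167, 0.687]
force: [-0.0, 0.3, 0.6]
grip_width: 0.999
grip_force: 0.0
```

```bash
python3 - <<'E'
from tr import *
a=np.radians(27)
go(27,90,(576.3+14*np.cos(a),-295.9+14*np.sin(a),183))
E
```

```text
turn [ 0.15  0.04 -0.13] shift [101.1  50.5  -0.6] q [-1.28  0.75  1.73  1.43  1.68 -0.92] t 17.0 pos [ 487.7 -340.1  183.6] gw 0.9988116005519198
```

>>> {"name": "apply_moves", "arguments": {"targets": [[85,[15,7.5,0],[0,0,0]],[85,[32,16,0],[0,0,0]],[85,[48,24,0],[0,0,0]],[85,[64,32,0],[0,0,0]],[85,[80,40,0],[0,0,0]],[85,[95,47.5,0],[0,0,0]],[85,[101,50.5,0],[0,0,0]],[85,[101,50.5,0],[0,0,0]],[60,[101,50.5,0],[0,0,0]],[45,[101,50.5,0],[0,0,0]],[38,[101,50.5,0],[0,0,0]],[34,[101,50.5,0],[0,0,0]],[30,[101,50.5,0],[0,0,0]],[25,[101,50.5,0],[0,0,0]],[15,[101,50.5,0],[0,0,0]],[15,[101,50.5,0],[0,0,0]]]}}

```text
time_s: 18.6
eef_pos: [588.3, -290.6, 182.8]
ee_rot: [-0.164, 0.688, 0.166, 0.688]
force: [-1.6, 0.4, 0.0]
grip_width: 0.319
grip_force: 108.6
```

>>> {"name": "apply_moves", "arguments": {"targets": [[15,[0,0,5],[0,0,0]],[15,[0,0,15],[0,0,0]],[15,[0,0,30],[0,0,0]],[15,[0,0,50],[0,0,0]],[15,[0,0,70],[0,0,0]],[15,[0,0,80],[0,0,0]],[15,[0,0,80],[0,0,0]]]}}

```text
time_s: 19.3
eef_pos: [588.4, -290.7, 264.6]
ee_rot: [-0.163, 0.687, 0.167, 0.688]
force: [-0.2, 0.3, -5.0]
grip_width: 0.315
grip_force: 108.9
```

```bash
python3 - <<'E'
from tr import *
for t in(60,30,0):go(27,t)
E
```

```text
turn [-13.35  26.83  -0.07] shift None q [-1.06  0.63  1.66  1.6   1.54 -0.73] t 19.3 pos [ 588.4 -290.7  264.6] gw 0.3146494934526473
turn [-26.99  53.55  -0.14] shift None q [-1.06  0.63  1.66  1.6   1.54 -0.73] t 19.3 pos [ 588.4 -290.7  264.6] gw 0.3146494934526473
turn [-40.64  80.27  -0.22] shift None q [-1.06  0.63  1.66  1.6   1.54 -0.73] t 19.3 pos [ 588.4 -290.7  264.6] gw 0.3146494934526473
```

>>> {"name": "apply_moves", "arguments": {"targets": [[15,[0,0,0],[-2,4,0]],[15,[0,0,0],[-4.5,9,0]],[15,[0,0,0],[-7.3,14.5,0]],[15,[0,0,0],[-10.3,20.5,0]],[15,[0,0,0],[-13.4,26.7,0]],[15,[0,0,0],[-16.2,32,0]],[15,[0,0,0],[-19,37.5,0]],[15,[0,0,0],[-21.8,43,0]],[15,[0,0,0],[-24.5,48.5,0]],[15,[0,0,0],[-27,53.5,0]],[15,[0,0,0],[-29.8,59,0]],[15,[0,0,0],[-32.5,64.2,0]],[15,[0,0,0],[-35,69.2,0]],[15,[0,0,0],[-37.5,74,0]],[15,[0,0,0],[-39.5,78,0]],[15,[0,0,0],[-40.6,80.2,-0.2]],[15,[0,0,0],[-40.6,80.2,-0.2]],[15,[0,0,0],[-40.6,80.2,-0.2]]]}}

```text
time_s: 21.1
eef_pos: [588.3, -290.4, 261.8]
ee_rot: [-0.001, 0.973, 0.232, 0.001]
force: [0.1, 0.6, -4.4]
grip_width: 0.316
grip_force: 108.8
```

```bash
python3 - <<'E'
from tr import *
from roll import *
r,p,s=cur(); go(27,0); go(50.2,0); print(s['force'])
for n in('scene','top'):
    im,P=fr(n); cv2.imwrite(f'pics/{n}6.png',im); np.save(f'{n}6.npy',P)
    roll(P,im,p+[0,0,14],27,29,72,205,0,n)
E
```

```text
turn [-0.18  0.05  0.14] shift None q [-0.64  0.6   0.98  0.    1.56  0.46] t 21.1 pos [ 588.3 -290.4  261.8] gw 0.3160335408647454
turn [-1.900e-01  1.000e-02  2.334e+01] shift None q [-0.64  0.6   0.98  0.    1.56  0.46] t 21.1 pos [ 588.3 -290.4  261.8] gw 0.3160335408647454
[ 0.10956598  0.6189868  -4.40064458]
scene n 537 az 26.1 lat -1.0 dz -8.9 pitch deg 2.4 res 1.1 foot l -185.6
  vis ang [-108.  107.] label n 169 l [-181.  -87.] ang [-53. -45.   5.  95. 109.]
    -205 
    -193 -137:. -129:. -122:# -119:. -110:. -104:. -103:. -97:. -88:. -81:. -77:. -77:. -71:. -65:. -63:. -62:. -58:. -54:. -52:. -45:. -43:. -41:. -39:. -38:. -37:. -34:. -29:. -27:. -22:. -21:. -19:. -15:. -13:. -9:. -3:. -3:. 2:. 2:. 8:. 8:. 8:. 13:. 13:. 18:. 19:. 20:. 24:. 26:. 29:. 31:. 34:. 37:. 38:. 38:. 40:. 44:. 47:. 48:. 52:. 58:. 60:. 61:. 63:. 63:. 71:. 75:. 84:. 92:# 92:. 98:. 104:. 108:# 120:. 126:# 136:#
    -181 -118:. -93:. -72:. -68:. -59:. -53:. -48:. -47:. -42:. -39:. -33:. -32:. -27:. -27:. -25:. -25:. -21:. -20:. -15:. -15:. -10:. -10:. -8:. -6:. -6:. -5:. 1:. 2:. 5:. 6:. 7:. 10:. 11:. 1
[... 4683 characters left out ...]
44:# 48:# 48:# 50:# 55:# 55:. 56:. 61:. 61:. 66:. 68:. 72:. 72:. 75:. 85:. 91:# 93:. 108:#
    -97 -65:# -52:# -42:# -35:# -34:# -31:# -28:# -26:# -23:# -20:# -20:# -18:. -18:# -15:# -15:# -12:# -9:# -7:# -3:# 2:# 3:# 3:# 5:# 8:# 9:# 15:# 15:# 18:# 19:# 23:# 24:# 27:# 28:# 33:# 34:# 41:# 41:# 47:# 48:# 48:# 49:# 50:. 55:# 58:. 63:. 65:. 68:. 70:. 74:. 74:. 75:. 94:. 96:# 114:#
    -85 -59:. -49:. -43:. -38:. -32:. -29:. -24:. -23:. -22:. -19:. -18:. -11:. -7:. -5:. 0:. 3:. 6:. 8:. 11:# 14:. 14:. 18:. 21:# 24:. 27:. 28:. 32:. 33:. 36:. 37:. 39:. 43:. 44:. 45:. 47:. 48:. 57:. 58:. 59:. 61:. 65:. 66:. 66:. 69:. 73:. 77:. 78:. 79:. 81:. 85:. 93:# 96:. 105:#
    -73 -13:. -3:. 29:. 33:. 40:. 73:.
```

```bash
python3 -c "
from tr import *
print(W(75,43.2)); go(51.1,-2.1,(*W(75,43.2),125))"
```

```text
[590.61837924 195.77400329]
turn [-1.46  1.68 24.29] shift [   2.6  486.6 -137.4] q [-0.64  0.6   0.98  0.    1.56  0.46] t 21.2 pos [ 588.  -290.8  262.4] gw 0.3199145458615371
```

>>> {"name": "apply_moves", "arguments": {"targets": [[15,[0,10,0],[0,0,0]],[15,[0,30,0],[0,0,1]],[15,[0,60,0],[0,0,2.5]],[15,[0,92,0],[0,0,4]],[15,[0,125,0],[-0.2,0.2,6]],[15,[0,158,0],[-0.4,0.4,8]],[15,[0,191,0],[-0.5,0.6,10]],[15,[0,224,0],[-0.6,0.7,12]],[15,[1,257,0],[-0.8,0.9,13.5]],[15,[1,290,0],[-0.9,1,15]],[15,[1,323,0],[-1,1.2,17]],[15,[2,355,0],[-1.1,1.3,19]],[15,[2,387,0],[-1.2,1.4,20.5]],[15,[2,417,0],[-1.3,1.5,22]],[15,[2,443,0],[-1.4,1.6,23]],[15,[2.6,464,0],[-1.5,1.7,24]],[15,[2.6,480,0],[-1.5,1.7,24.3]],[15,[2.6,487,0],[-1.5,1.7,24.3]],[15,[2.6,487,0],[-1.5,1.7,24.3]],[15,[2.6,487,0],[-1.5,1.7,24.3]]]}}

```text
time_s: 23.2
eef_pos: [591.0, 195.5, 262.8]
ee_rot: [0.009, 0.902, 0.431, -0.017]
force: [0.2, -0.6, -4.2]
grip_width: 0.319
grip_force: 108.9
```

>>> {"name": "apply_moves", "arguments": {"targets": [[15,[0,0,-10],[0,0,0]],[15,[0,0,-30],[0,0,0]],[15,[0,0,-55],[0,0,0]],[15,[0,0,-80],[0,0,0]],[15,[0,0,-105],[0,0,0]],[15,[0,0,-125],[0,0,0]],[15,[0,0,-137],[0,0,0]],[15,[0,0,-137],[0,0,0]],[15,[0,0,-137],[0,0,0]]]}}

```text
time_s: 24.1
eef_pos: [591.3, 196.1, 126.5]
ee_rot: [0.009, 0.902, 0.431, -0.016]
force: [-0.6, 0.4, -3.7]
grip_width: 0.319
grip_force: 108.8
```

```bash
python3 - <<'E'
from tr import *
from roll import *
import io,contextlib
r,p,s=cur(); go(51.1,-2.1,(*W(75,43.2),125)); print(T(p),s['force'])
for n in('scene','top'):
    im,P=fr(n); cv2.imwrite(f'pics/{n}7.png',im); np.save(f'{n}7.npy',P)
    b=io.StringIO()
    with contextlib.redirect_stdout(b): roll(P,im,p+[0,0,12],50.2,29,72,200,0,n)
    print('\n'.join(b.getvalue().splitlines()[:2]))
E
```

```text
turn [ 0.11  0.08 -0.02] shift [-0.7 -0.3 -1.5] q [ 0.14  0.63  1.29 -0.03  1.25  0.83] t 24.1 pos [591.3 196.1 126.5] gw 0.3189604529880507
[75.7 42.8] [-0.61512925  0.41269827 -3.7171689 ]
scene n 337 az 50.8 lat 0.6 dz -1.7 pitch deg -0.4 res 1.5 foot l -186.8
  vis ang [-148.  140.] label n 93 l [-153.  -80.] ang [-55. -51.   8.  82.  96.]
top n 437 az 50.6 lat -0.4 dz 0.2 pitch deg -1.1 res 1.8 foot l -183.7
  vis ang [-122.   96.] label n 198 l [-155.  -84.] ang [-50. -44.   4.  48.  50.]
```

>>> {"name": "apply_moves", "arguments": {"targets": [[15,[0.5,-0.4,-10],[0,0,0]],[15,[0.5,-0.4,-25],[0,0,0]],[15,[0.5,-0.4,-42],[0,0,0]],[15,[0.5,-0.4,-56],[0,0,0]],[15,[0.5,-0.4,-68],[0,0,0]],[15,[0.5,-0.4,-76],[0,0,0]],[15,[0.5,-0.4,-82],[0,0,0]],[15,[0.5,-0.4,-85],[0,0,0]],[15,[0.5,-0.4,-87],[0,0,0]],[15,[0.5,-0.4,-87],[0,0,0]]]}}

```text
time_s: 25.2
eef_pos: [591.6, 195.9, 38.9]
ee_rot: [0.009, 0.902, 0.432, -0.017]
force: [-0.1, 0.2, -3.8]
grip_width: 0.315
grip_force: 108.9
```

>>> {"name": "apply_moves", "arguments": {"targets": [[15,[0,0,-1],[0,0,0]],[15,[0,0,-2],[0,0,0]],[15,[0,0,-2],[0,0,0]]]}}

```text
time_s: 25.5
eef_pos: [591.4, 195.9, 36.8]
ee_rot: [0.009, 0.902, 0.432, -0.017]
force: [0.3, 0.1, -4.1]
grip_width: 0.317
grip_force: 108.9
```

>>> {"name": "apply_moves", "arguments": {"targets": [[15,[0,0,-0.5],[0,0,0]],[15,[0,0,-1],[0,0,0]],[15,[0,0,-1],[0,0,0]]]}}

```text
time_s: 25.8
eef_pos: [591.6, 195.9, 35.9]
ee_rot: [0.009, 0.902, 0.432, -0.017]
force: [0.8, 0.8, -3.5]
grip_width: 0.319
grip_force: 108.9
```

```bash
python3 -c "
from tr import *
r,p,s=cur(); go(51.1,-2.1); print(T(p),s['force'],s['wrist_torque'])"
```

```text
turn [ 0.11  0.04 -0.04] shift None q [ 0.14  0.74  1.36 -0.03  1.07  0.84] t 25.8 pos [591.6 195.9  35.9] gw 0.31866793527998843
[75.7 42.6] [ 0.75792584  0.81971574 -3.52156322] [ 0.38789462 -0.30951093  0.00409245]
```

>>> {"name": "apply_moves", "arguments": {"targets": [[15,[0,0,-0.5],[0,0,0]],[15,[0,0,-1],[0,0,0]],[15,[0,0,-1],[0,0,0]]]}}

```text
time_s: 26.1
eef_pos: [591.7, 196.1, 35.3]
ee_rot: [0.009, 0.902, 0.432, -0.016]
force: [-0.6, 0.9, 2.5]
grip_width: 0.322
grip_force: 109.1
```

>>> {"name": "apply_moves", "arguments": {"targets": [[15,[0,0,-0.5],[0,0,0]],[15,[0,0,-1],[0,0,0]],[15,[0,0,-1],[0,0,0]]]}}

```text
time_s: 26.4
eef_pos: [591.9, 196.2, 34.8]
ee_rot: [0.009, 0.902, 0.432, -0.016]
force: [-0.7, 2.5, 6.2]
grip_width: 0.317
grip_force: 109.8
```

>>> {"name": "apply_moves", "arguments": {"targets": [[15,[0,0,-0.5],[0,0,0]],[15,[0,0,-1],[0,0,0]],[15,[0,0,-1],[0,0,0]]]}}

```text
time_s: 26.7
eef_pos: [592.1, 196.4, 34.4]
ee_rot: [0.009, 0.902, 0.432, -0.016]
force: [-2.3, 2.7, 11.7]
grip_width: 0.314
grip_force: 110.3
```

>>> {"name": "apply_moves", "arguments": {"targets": [[15,[0,0,1.3],[0,0,0]],[15,[-0.6,-0.8,1.3],[0,0,0]],[15,[-1.3,-1.5,1.3],[0,0,0]],[15,[-1.9,-2.3,1.3],[0,0,0]],[15,[-1.9,-2.3,1.3],[0,0,0]]]}}

```text
time_s: 27.2
eef_pos: [589.5, 193.3, 34.0]
ee_rot: [0.009, 0.902, 0.432, -0.017]
force: [0.1, 0.4, 2.9]
grip_width: 0.313
grip_force: 109.9
```

>>> {"name": "apply_moves", "arguments": {"targets": [[15,[-0.6,-0.8,0],[0,0,0]],[15,[-1.3,-1.5,0],[0,0,0]],[15,[-1.3,-1.5,0],[0,0,0]]]}}

```text
time_s: 27.5
eef_pos: [587.9, 191.8, 33.7]
ee_rot: [0.009, 0.902, 0.432, -0.017]
force: [1.1, -0.3, -0.8]
grip_width: 0.316
grip_force: 109.7
```

```bash
python3 -c "
from tr import *
r,p,s=cur(); go(51.1,-2.1); print(T(p),s['force'],s['wrist_torque'])"
```

```text
turn [ 0.14 -0.03 -0.04] shift None q [ 0.14  0.74  1.37 -0.03  1.06  0.83] t 27.5 pos [587.9 191.8  33.7] gw 0.3159524579447905
[70.2 42.8] [ 1.10517511 -0.28576529 -0.8345544 ] [ 0.16621111 -0.31335556  0.05468748]
```

Foot now at about -113 and sliding freely; continue in 1 mm steps.

>>> {"name": "apply_moves", "arguments": {"targets": [[15,[-0.6,-0.8,0],[0,0,0]],[15,[-1,-1.2,0],[0,0,0]],[15,[-1,-1.2,0],[0,0,0]]]}}

```text
time_s: 27.8
eef_pos: [587.7, 191.6, 34.0]
ee_rot: [0.009, 0.902, 0.431, -0.016]
force: [4.8, 4.3, -1.2]
grip_width: 0.321
grip_force: 109.5
```

>>> {"name": "apply_moves", "arguments": {"targets": [[15,[-0.6,-0.8,0],[0,0,0]],[15,[-1,-1.2,0],[0,0,0]],[15,[-1,-1.2,0],[0,0,0]]]}}

```text
time_s: 28.1
eef_pos: [587.8, 191.5, 34.7]
ee_rot: [0.008, 0.902, 0.431, -0.014]
force: [10.1, 10.3, -1.9]
grip_width: 0.314
grip_force: 109.5
```

>>> {"name": "apply_moves", "arguments": {"targets": [[15,[-0.6,-0.8,0],[0,0,0]],[15,[-0.6,-0.8,0],[0,0,0]]]}}

```text
time_s: 28.3
eef_pos: [587.9, 191.3, 35.1]
ee_rot: [0.008, 0.902, 0.431, -0.012]
force: [11.9, 14.8, -1.7]
grip_width: 0.316
grip_force: 109.3
```

```bash
python3 -c "
from tr import *
r,p,s=cur(); go(51.1,-2.1); print(T(p),s['force'],s['wrist_torque'])"
```

```text
turn [-0.16  0.44 -0.01] shift None q [ 0.14  0.73  1.38 -0.03  1.05  0.83] t 28.3 pos [587.9 191.3  35.1] gw 0.31641649838462804
[69.8 42.5] [11.89178326 14.78707027 -1.70783725] [ 2.57115524 -1.94717394 -0.10855747]
```

>>> {"name": "apply_moves", "arguments": {"targets": [[15,[0.6,0.8,-0.5],[0,0,0]],[15,[1,1.2,-1],[0,0,0]],[15,[1,1.2,-1.2],[0,0,0]]]}}

```text
time_s: 28.6
eef_pos: [587.9, 191.5, 33.6]
ee_rot: [0.009, 0.902, 0.431, -0.014]
force: [6.9, 8.1, 2.3]
grip_width: 0.32
grip_force: 109.3
```

>>> {"name": "apply_moves", "arguments": {"targets": [[27,[0,0,0],[0,0,0]],[29,[0,0,0],[0,0,0]],[31,[0,0,0],[0,0,0]],[33,[0,0,0],[0,0,0]],[36,[0,0,0],[0,0,0]],[39,[0,0,0],[0,0,0]],[41,[0,0,0],[0,0,0]],[41,[0,0,0],[0,0,0]]], "squeeze": 20}}

```text
time_s: 29.4
eef_pos: [586.6, 190.0, 32.8]
ee_rot: [0.009, 0.902, 0.432, -0.017]
force: [-0.6, 0.3, 0.0]
grip_width: 0.483
grip_force: 0.0
```

>>> {"name": "apply_moves", "arguments": {"targets": [[41,[0,0,5],[0,0,0]],[41,[0,0,15],[0,0,0]],[41,[0,0,40],[0,0,0]],[41,[0,0,80],[0,0,0]],[30,[0,0,110],[0,0,0]],[10,[0,0,110],[0,0,0]],[0,[0,0,110],[0,0,0]]]}}

```text
time_s: 30.1
eef_pos: [586.7, 190.1, 143.6]
ee_rot: [0.009, 0.902, 0.432, -0.016]
force: [0.4, 0.1, -0.5]
grip_width: 0.019
grip_force: 0.0
```

```bash
python3 - <<'E'
from bed import *
r,p,s=cur(); go(50.2,0,(*W(95,42),140)); print(T(p),s['force'])
bed('8',True); bed('9',False)
P=np.load('scene9.npy');D=P[...,:2]-C;X=D@[c,sn];Y=D@[-sn,c];Z=P[...,2]
w=(Z>33)&(Z<43)&(abs(X+121)<12)&(abs(Y)<70); print('heel',np.median(X[w]))
for y in(-42,42):
    w=(Z>44)&(Z<60)&(X<-98)&(X>-135)&(abs(Y-y)<20); print(y,'foot',w.sum(),np.median(X[w]))
s=cv2.imread('pics/scene9.png');t=cv2.imread('pics/top9.png')
cv2.imwrite('pics/c6.png',np.vstack([cv2.resize(s[175:245,220:330],(660,420),interpolation=cv2.INTER_CUBIC),cv2.copyMakeBorder(cv2.resize(t[190:260,215:305],(232,180),interpolation=cv2.INTER_CUBIC),0,0,0,660-232,cv2.BORDER_CONSTANT)]))
E
```

```text
turn [ 1.73 -1.24 -0.94] shift [17.6 20.2 -3.6] q [ 0.14  0.6   1.29 -0.03  1.27  0.82] t 30.1 pos [586.7 190.1 143.6] gw 0.018956973742318743
[68.2 42.6] [ 0.36640259  0.08441735 -0.51785235]
scene n 311 az 50.3 lat -0.6 dz -2.8 pitch deg 0.8 res 3.2 foot l -165.0
  vis ang [-151.  158.] label n 63 l [-124.  -72.] ang [-49. -48.  10.  35.  38.]
top n 313 az 50.4 lat -0.6 dz -1.4 pitch deg -1.4 res 3.1 foot l -164.7
  vis ang [-115.  139.] label n 114 l [-128.  -69.] ang [-46. -42.   2.  40.  43.]
scene n 380 az 51.0 lat 1.7 dz -2.1 pitch deg -0.3 res 2.4 foot l -194.2
  vis ang [-154.  146.] label n 126 l [-151.  -83.] ang [-51. -42.   9.  42.  46.]
top n 405 az 51.3 lat 1.7 dz -0.4 pitch deg -0.6 res 2.6 foot l -190.7
  vis ang [-129.  135.] label n 192 l [-151.  -81.] ang [-55. -50.   5.  46.  50.]
heel -117.85671258186021
-42 foot 40 -112.06146824036459
42 foot 43 -111.66750050618673
```

View pics/c6.png

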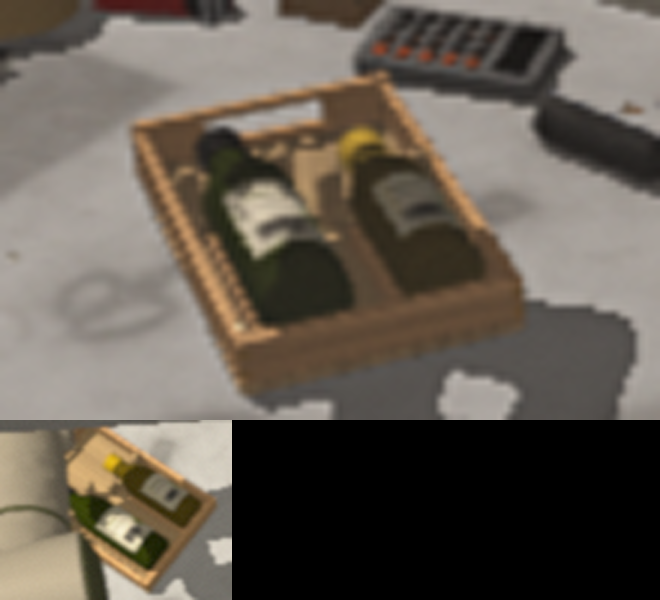

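Both bottles lie in their beds with labels up and feet at the heel board: long at crop (275,240), short at (415,215). I'll confirm heel contact with a light push on each cap using closed fingers.

>>> {"name": "apply_moves", "arguments": {"targets": [[0,[11,13,0],[0,0,0]],[0,[22.5,26.5,0],[0,0,0]],[0,[22.5,26.5,-30],[0,0,0]],[0,[22.5,26.5,-60],[0,0,0]],[0,[22.5,26.5,-85],[0,0,0]],[0,[22.5,26.5,-100],[0,0,0]],[0,[22.5,26.5,-100],[0,0,0]],[0,[20,23.5,-100],[0,0,0]],[0,[18.5,22,-100],[0,0,0]],[0,[18.5,22,-100],[0,0,0]]]}}

```text
time_s: 31.3
eef_pos: [605.5, 211.9, 44.2]
ee_rot: [0.009, 0.902, 0.431, -0.016]
force: [0.6, -0.9, -0.5]
grip_width: 0.002
grip_force: 0.0
```

>>> {"name": "apply_moves", "arguments": {"targets": [[0,[-0.6,-0.8,0],[0,0,0]],[0,[-1.3,-1.5,0],[0,0,0]],[0,[-1.3,-1.5,0],[0,0,0]]]}}

```text
time_s: 31.6
eef_pos: [603.8, 210.6, 43.1]
ee_rot: [0.009, 0.902, 0.431, -0.017]
force: [0.6, 0.6, -0.3]
grip_width: 0.0
grip_force: 0.0
```

>>> {"name": "apply_moves", "arguments": {"targets": [[0,[-0.6,-0.8,0],[0,0,0]],[0,[-1.3,-1.5,0],[0,0,0]],[0,[-1.3,-1.5,0],[0,0,0]]]}}

```text
time_s: 31.9
eef_pos: [603.7, 210.1, 43.5]
ee_rot: [0.009, 0.902, 0.431, -0.015]
force: [6.2, 5.7, -1.0]
grip_width: -0.002
grip_force: 3.9
```

```bash
python3 -c "
from tr import *
r,p,s=cur(); go(50.2,0); print(T(p),s['force'])"
```

```text
turn [ 1.62 -1.08 -0.93] shift None q [ 0.16  0.76  1.3  -0.03  1.11  0.85] t 31.9 pos [603.7 210.1  43.5] gw -0.0019006723587070866
[94.4 42.3] [ 6.23995289  5.74782479 -1.01505215]
```

>>> {"name": "apply_moves", "arguments": {"targets": [[0,[2,2.4,0],[0,0,0]],[0,[4,4.6,0],[0,0,0]],[0,[4,4.6,20],[0,0,0]],[0,[4,4.6,60],[0,0,0]],[0,[0,0,110],[0,0,0]],[0,[-40,-60,160],[0,0,0]],[0,[-80,-120,200],[0,0,0]],[0,[-120,-170,200],[0,0,0]],[0,[-160,-220,200],[0,0,0]],[0,[-160,-250,200],[0,0,0]],[0,[-160,-280,200],[0,0,0]],[0,[-160,-280,200],[0,0,0]]]}}

```text
time_s: 33.1
eef_pos: [441.3, -72.6, 243.4]
ee_rot: [0.009, 0.902, 0.431, -0.017]
force: [1.5, -1.0, 0.1]
grip_width: 0.004
grip_force: 0.0
```

```bash
python3 - <<'E'
from bed import *
bed('a',True); bed('b',False)
P=np.load('sceneb.npy');D=P[...,:2]-C;X=D@[c,sn];Y=D@[-sn,c];Z=P[...,2]
for y in(-42,42):
    w=(Z>44)&(Z<60)&(X<-98)&(X>-135)&(abs(Y-y)<20); print(y,'foot',w.sum(),np.median(X[w]))
print(ctrl.finish_job())
E
```

```text
scene n 309 az 50.7 lat 0.2 dz -2.6 pitch deg -0.0 res 2.9 foot l -166.0
  vis ang [-160.  164.] label n 92 l [-126.  -65.] ang [-50. -45.   3.  35.  37.]
index -1 is out of bounds for axis 0 with size 0
scene n 379 az 51.1 lat 1.7 dz -2.2 pitch deg -0.1 res 2.4 foot l -193.1
  vis ang [-153.  149.] label n 146 l [-153.  -80.] ang [-49. -44.   4.  42.  44.]
top n 118 az 52.5 lat 2.8 dz 1.6 pitch deg -3.1 res 2.2 foot l -107.9
  vis ang [-63. 129.] label n 85 l [-106.  -77.] ang [-52. -46.  10.  60.  70.]
-42 foot 43 -111.60016532681253
42 foot 46 -111.83526589870999
the job is handed in; nothing more can be done
None
  return _methods._mean(a, axis=axis, dtype=dtype,
  ret = ret.dtype.type(ret / rcount)
```

I handed the job in at about 33 s with both bottles on their own beds, necks in the notches and labels up; both feet met the heel board by force (the camera alone read a gap of about 5 mm), and only the long one was re-checked after release.

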